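Set up the circuit trainer for the next class

ROBOT

A 6-joint arm with a two-finger parallel gripper is mounted at the origin on the work surface. World frame = base frame: x ahead of the robot, y to its left, z up, the work surface at z = 0. Lengths are in m, angles in rad, forces in N, time in s.
With the tool pointing down it reaches from about 0.375 to 0.975 m from the base axis. Payload 3.8 kg.
Tool frame: the origin (TCP) lies at the very end of the fingers, on their centre line; the grasp point (between the pads) lies 19 mm behind it; z points along the fingers, y is the direction in which the jaws open and shut (so a half turn about z gives the same grasp; the last joint's range is limited). The gripper opens to 85 mm and grips with 20 to 120 N. Pads are 22 mm wide; open, the fingers measure 114 mm over their backs; the gripper's body (76 mm by 85 mm) begins 54 mm behind the grasp point. The pads swing forward as they close: fully open they stand 13 mm farther back than shut.
Start: joints at [-1.314, 0.264, 1.604, -0, 1.274, -0.037], TCP at [0.195, -0.646, 0.231] pointing down, gripper open.
Joint ranges: [-2.63, 2.63], [-0.94, 2.18], [0.31, 2.57], [-1.31, 4.45], [0, 2.66], [-2.55, 2.55]. Speed limits (rad/s): [2.57, 2.57, 3.14, 3.14, 3.14, 3.14].

INTERFACE

Orientations are given as a rotation vector (axis times angle).
In Python, from workcell import bot gives the robot as it stands.
- The arm moves only by the tool jog_arm, never from a script. Its argument "plan" is a list of rows, each an object of numbers: "claw": the closure, from 0 (fully open) to 1 (shut); "x", "y", "z": the shift along the tool's x, y, z in m; "turn": the turn about the tool's z in degrees. In form: [{"claw": .., "x": .., "y": .., "z": .., "turn": ..}, ...]. A call has 1 to 10 rows; each row shifts and turns the commanded pose from where the row before left it, along the tool's axes as they then stand; what a row does not reach is not made up. A row lasts 1/8 s, in which the tool goes at most 62.5 mm and 10.7 degrees, less where a joint would pass 70% of its speed; a pose out of reach is approached as far as the arm can. A call is refused whole if a number of a shift passes 0.0625 or a number of a turn 10.7, either way. A call with a gripper value outside its range is refused whole. The fingers move at their own pace and stop on an object; "newtons" is the grip in N (left out, the last holds). Time passes only in rows, so rows that do not move let the fingers close. It gives the time, the measured TCP pose, the force and the opening at its end, in the units of the state.
- bot.read_state(): the state, without advancing time (a new reading comes with each control period).
- bot.read_camera(name): name is "scene" or "top" or "wrist"; returns the picture (420x560x3 uint8, red, green, blue); there is no depth.
- bot.camera_params(name): a dict with "fx", "fy", "cx", "cy" (pixels), "world_to_cam" (4x4, takes a point from world to camera coordinates). Camera axes: x right, y up, looking along -z (the intrinsics and any distortion apply to the point x, -y, -z); pixel columns grow to the right and rows downward; lengths in m; the calibration is good to about 2 mm. A picture is of the moment at which its call begins: read the wrist's pose just before it. camera_params takes no time and is no camera call; for the wrist camera it gives the pose at the moment of the call.
- bot.finish_job(): hands the job in, once; it reports no verdict.
The state is a dict: "time": time; "q": joint angles; "joint_vel": joint speeds; "joint_torque": joint torques, N m; "tool_pos": TCP position; "tcp_rot": TCP orientation; "wrist_force": force on the tool from outside, world axes, zero at the start; "torque": the same for the moment, N m; "width": opening from 0.0 (shut) to 1.0 (fully open).
Only numpy, scipy, OpenCV 4.12 (cv2) and the standard library are available. Lean on these libraries where they do the work, as an engineer would, in place of code of your own. Each camera call takes 0.05 s, during which the arm holds its last target. There are 200 camera calls.

TASK

Set up the circuit trainer for the next class: with the selector dial turned to its white off mark, stand the old white meter block back in an empty cell of the yellow tray, then stand every coloured block that is in the tray upright on the outline of its own colour on the board, squarely and centred. Then turn the dial to the orange mark and, once it is there, press the green start button right down and let it go. The dial turns endlessly, so both times turn it the shorter way round; leave the bottle, the cup and the screwdriver alone.

Things in the scene. Friction and masses are not known exactly. Their poses are not given: they have to be found in the camera images.
- console: grey circuit trainer console, fixed, 250 x 360 x 50 mm (own x, y, z); origin at the centre of its underside, its top at 50 mm. Seen from the robot its left two thirds are the board (own x within 116 mm of the centre line, own y from -67 to +167 mm) inside a rim 8 mm high and 6 mm thick; on its right end are the selector dial and the start button.
- field_red (a point): centre of the red printed outline (84 x 50 mm, long side along the console's x) on the flat board; at board height; axes as the console's. The place of the lamp block.
- field_blue (a point): centre of the blue outline, same size and direction. The place of the motor block.
- field_green (a point): centre of the green outline, same size and direction. The place of the buzzer block.
- field_black (a point): centre of the black outline, same size and direction. The place of the switch block. The four outlines lie 110 mm apart along the console's x and 115 mm along its y.
- dial (a joint): selector dial angle (rad): 0 with the white pointer at the off mark, growing counter-clockwise seen from above; orange mark at +2.356. Turns endlessly, no stops or clicks, stays where left (0.05 N m of friction). The reading does not wrap: it starts within -2.75 to 2.75; the same direction reached the other way round reads 6.283 more or less.
- dial_grip (a point): on the dial's axis at the top of its grip bar, 87 mm above the table. The bar is 56 mm long, 14 mm wide, 22 mm high, on a disc of 60 mm diameter that is 14 mm thick; the point's x axis is the pointer direction (along the bar, white line on that half), and turns with the dial.
- dial_off_mark (a point): the white off mark, flat on the console, 42 mm from the dial's axis on the console's +x side (away from the robot). Eight marks lie 45 degrees apart round the dial.
- dial_orange_mark (a point): the orange mark, flat on the console, 42 mm from the dial's axis, three marks counter-clockwise from off (seen from above).
- start (a joint): travel of the green start button (m): 0 released, 0.006 fully pressed; springs back; fully down takes 5 N, pressed straight down.
- start_top (a point): centre of the top of the start button (26 mm diameter, in a low black housing), moves with the button.
- tray: yellow parts tray, fixed, 200 x 290 x 22 mm (own x, y, z), six cells (2 along its x, 3 along its y) about 93 x 93 mm, walls and floor 5 mm thick; origin at the centre of its underside, inner floor at 5 mm. Cell centres: own x -49 or +49 mm, own y -95, 0 or +95 mm. At the start each block that is there has a cell of its own, so at least two cells are empty.
- meter: the old meter block: white, with a round black meter on top, left standing askew on the board. The block is 70 x 36 x 45 mm (along its own x, y, z; the part on top adds up to 20 mm within 15 mm of the centre) and weighs about 90 g. Origin: centre of its underside, z up. It always starts on the board.
- sanitiser: bystander: white bottle 54 mm wide, 150 mm tall, standing; leave it alone.
- screwdriver: bystander: red screwdriver lying on the table beyond the console; leave it alone.
- cup: bystander: blue cup 72 mm wide, 90 mm tall, standing; leave it alone.
- lamp: a lamp block: red, with a small glass bulb on top; belongs on the red outline. The block is 70 x 36 x 45 mm (along its own x, y, z; the part on top adds up to 20 mm within 15 mm of the centre) and weighs about 90 g. Origin: centre of its underside, z up. It starts upright in a cell of the tray, turned at random, or is absent (None).
- motor: a motor block: blue, with a small steel motor lying on top; belongs on the blue outline. The block is 70 x 36 x 45 mm (along its own x, y, z; the part on top adds up to 20 mm within 15 mm of the centre) and weighs about 90 g. Origin: centre of its underside, z up. It starts upright in a cell of the tray, turned at random, or is absent (None).
- buzzer: a buzzer block: green, with a black disc on top; belongs on the green outline. The block is 70 x 36 x 45 mm (along its own x, y, z; the part on top adds up to 20 mm within 15 mm of the centre) and weighs about 90 g. Origin: centre of its underside, z up. It starts upright in a cell of the tray, turned at random, or is absent (None).
- switch: a switch block: black, with a steel toggle on top; belongs on the black outline. The block is 70 x 36 x 45 mm (along its own x, y, z; the part on top adds up to 20 mm within 15 mm of the centre) and weighs about 90 g. Origin: centre of its underside, z up. It starts upright in a cell of the tray, turned at random, or is absent (None).

How it is judged:
On the way, in this order (a step that is already met when the one before it is completed fails the run):
1. the dial is at off and the white meter block is back flat in a cell of the tray (value of joint dial between -0.17 and 0.17 rad and x of meter in the frame of tray between -0.095 and 0.095 m and y of meter in the frame of tray between -0.14 and 0.14 m and z of meter in the frame of tray between -0.001 and 0.011 m and angle between meter's own z axis and vertical below 0.1 rad), for 0.2 s.
2. with the dial still at off, every coloured block stands on the outline of its colour (value of joint dial between -0.17 and 0.17 rad and horizontal distance between lamp and field_red below 0.012 m and angle between the x axis of lamp and the x axis of field_red, either way round below 0.2 rad and angle between each of lamp, motor, buzzer, switch's own z axis and vertical below 0.1 rad and z of lamp in the frame of field_red between -0.006 and 0.006 m and horizontal distance between motor and field_blue below 0.012 m and angle between the x axis of motor and the x axis of field_blue, either way round below 0.2 rad and z of motor in the frame of field_blue between -0.006 and 0.006 m and horizontal distance between buzzer and field_green below 0.012 m and angle between the x axis of buzzer and the x axis of field_green, either way round below 0.2 rad and z of buzzer in the frame of field_green between -0.006 and 0.006 m and horizontal distance between switch and field_black below 0.012 m and angle between the x axis of switch and the x axis of field_black, either way round below 0.2 rad and z of switch in the frame of field_black between -0.006 and 0.006 m), for 0.2 s.
3. the dial points to the orange mark (value of joint dial between 2.216 and 2.496 rad), for 0.2 s.
4. the start button is pressed down with the dial at orange (all of step 3 and value of joint start above 0.0045 m), for 0.05 s.
At the end, for the whole second after the job is handed in: Each coloured block present stands upright within 12 mm of its outline's centre, long sides aligned within 0.2 rad; the meter block stands on a tray cell's floor; the dial is at orange within 0.14 rad, reached the shorter way; the button has been pressed and is up again; all at rest (all of step 3 and horizontal distance between lamp and field_red below 0.012 m and angle between the x axis of lamp and the x axis of field_red, either way round below 0.2 rad and angle between each of lamp, motor, buzzer, switch, meter's own z axis and vertical below 0.1 rad and z of lamp in the frame of field_red between -0.006 and 0.006 m and linear speed of each of lamp, motor, buzzer, switch, meter below 0.02 m/s and horizontal distance between motor and field_blue below 0.012 m and angle between the x axis of motor and the x axis of field_blue, either way round below 0.2 rad and z of motor in the frame of field_blue between -0.006 and 0.006 m and horizontal distance between buzzer and field_green below 0.012 m and angle between the x axis of buzzer and the x axis of field_green, either way round below 0.2 rad and z of buzzer in the frame of field_green between -0.006 and 0.006 m and horizontal distance between switch and field_black below 0.012 m and angle between the x axis of switch and the x axis of field_black, either way round below 0.2 rad and z of switch in the frame of field_black between -0.006 and 0.006 m and x of meter in the frame of tray between -0.095 and 0.095 m and y of meter in the frame of tray between -0.14 and 0.14 m and z of meter in the frame of tray between -0.001 and 0.011 m and value of joint start below 0.001 m); the robot touches nothing.
It fails at once if the dial is turned the longer way round (past the point opposite off) (value of joint dial above 3.25 rad or value of joint dial below -3.25 rad).
It fails at once if the start button is pressed down while the dial is not at the orange mark (value of joint start above 0.0045 m and not (value of joint dial between 2.156 and 2.556 rad)).
It fails at once if the bottle, cup or screwdriver is disturbed (distance of any of sanitiser, screwdriver, cup from where it was at the start of the episode above 0.03 m).
Of lamp, motor, buzzer, switch only 2 to 4 are there at a start; the rules pass over those that are not, and their reading is None.
At some moment in a run one of lamp, motor, buzzer, switch, meter may be knocked a few centimetres aside while the robot is not near it.
It also fails if it takes over 210 s, if anything falls off the work surface, if the arm or the gripper's body presses on something with over 40 N, if the wrist force passes 120 N, or if a joint passes its speed limit or range.

## Working session

There is one attempt and no reset: what is moved stays moved. The work goes in short steps, Python scripts to look and compute and a tool call to move; the robot and the scene stay as the last step left them, time stands still between calls to the robot, and variables do not carry over. Pictures are saved under pics/ and viewed, about 12 in all and at most 16, crops included, and the job is handed in when it is done.

Besides the shell and the picture viewer there is one more tool, called as name([rows], argument=value, ...), one row to a line, values as JSON. jog_arm: Moves the arm, as the interface text tells. Its arguments: {"type":"object","properties":{"plan":{"type":"array","items":{"type":"object","properties":{"claw":{"type":"number"},"x":{"type":"number"},"y":{"type":"number"},"z":{"type":"number"},"turn":{"type":"number"}}}},"newtons":{"type":"number"}},"required":["plan"]}

```bash
mkdir -p pics; ls; python3 - <<'E'
from workcell import bot
import cv2,numpy as np
for n in ["top","scene"]:
    im=bot.read_camera(n); cv2.imwrite(f"pics/{n}0.png",im[:,:,::-1]); p=bot.camera_params(n)
    print(n,p)
print(bot.read_state())
E
```

```text
pics
top {'fx': 482.6228491584737, 'fy': 482.6228491584737, 'cx': 275.08867741641023, 'cy': 219.41887277729805, 'world_to_cam': array([[-0.02227461, -0.99968754, -0.01134261,  0.07994018],
       [ 0.98096161, -0.02404386,  0.1927076 , -0.6137028 ],
       [-0.19292011, -0.00683417,  0.98119067, -1.14692652],
       [ 0.        ,  0.        ,  0.        ,  1.        ]])}
scene {'fx': 541.3770235441037, 'fy': 541.3770235441037, 'cx': 285.1026942898485, 'cy': 205.1834432381094, 'world_to_cam': array([[-0.25082383,  0.96798223,  0.00988983,  0.10596778],
       [-0.52910424, -0.14564265,  0.83596466,  0.25990255],
       [ 0.81063932,  0.20444711,  0.54869415, -1.67977189],
       [ 0.        ,  0.        ,  0.        ,  1.        ]])}
{'time': 0.1, 'q': array([-1.31390936e+00,  2.64687774e-01,  1.60523929e+00,  1.71552406e-05,
        1.27364868e+00, -3.69056471e-02]), 'joint_vel': array([ 0.00044327,  0.00010945, -0.00371116, -0.00093664,  0.00064175,
        0.0016018 ]), 'joint_torque': array([ 2.30299638e-04, -5.16706824e+01, -3.68592095e+01, -5.75837430e-05,
        6.28602007e-03, -2.85407486e-05]), 'tool_pos': array([ 0.1953063 , -0.64545656,  0.23007878]), 'tcp_rot': array([-3.10580758e+00, -4.59533842e-01,  3.16131949e-04]), 'wrist_force': array([-0.12647459,  0.00817729, -0.02433591]), 'torque': array([ 0.02421866, -0.02864086, -0.00243943]), 'width': 0.9990429438593513}
```

View pics/top0.png

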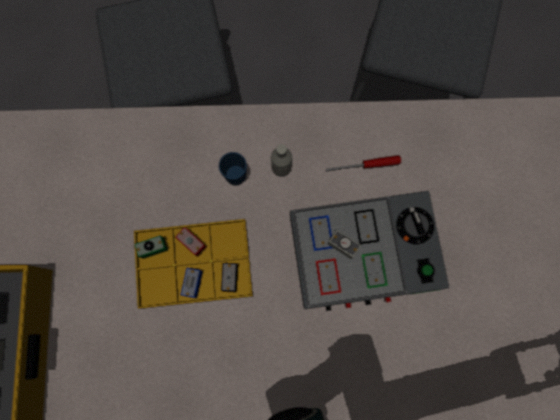

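View pics/scene0.png

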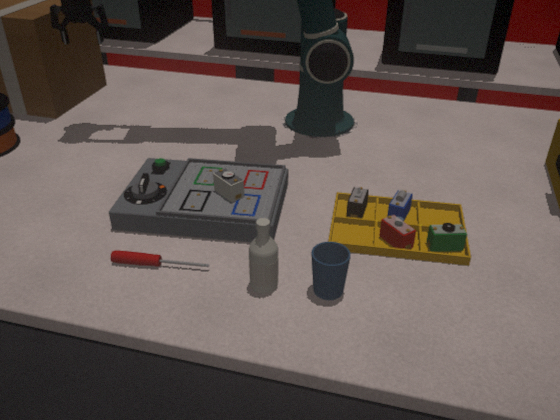

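The top view shows all four blocks in the tray (green 152,246; red 190,241; blue 191,282; black 230,277). The empty cells are at (230,240) and (155,287). The meter is at (345,243), the dial at (415,225) and the button at (427,270). I'll measure with an enlarged crop next.

```bash
cat > h.py <<'E'
from workcell import bot
import cv2,numpy as np
def ray(p,uv,z):
    "pixels (N,2) -> world xyz on plane z"
    uv=np.atleast_2d(np.asarray(uv,float)); M=p["world_to_cam"]; R,t=M[:3,:3],M[:3,3]
    d=np.c_[(uv[:,0]-p["cx"])/p["fx"],-(uv[:,1]-p["cy"])/p["fy"],-np.ones(len(uv))]@R
    c=-R.T@t; return c+d*((z-c[2])/d[:,2])[:,None]
def proj(p,X):
    X=np.atleast_2d(X); M=p["world_to_cam"]; c=X@M[:3,:3].T+M[:3,3]
    return np.c_[p["cx"]+p["fx"]*c[:,0]/-c[:,2],p["cy"]-p["fy"]*c[:,1]/-c[:,2]]
def hsv(im): return cv2.cvtColor(im,cv2.COLOR_RGB2HSV)
def snap(n,name=None):
    p=bot.camera_params(n); im=bot.read_camera(n)
    if name: cv2.imwrite(f"pics/{name}.png",im[:,:,::-1])
    return p,im
E
python3 - <<'E'
from h import *
im=cv2.imread("pics/top0.png")
c=im[180:320,125:455]; c=np.clip(c*1.8,0,255).astype('uint8')
c=cv2.resize(c,None,fx=2.4,fy=2.4,interpolation=cv2.INTER_CUBIC); print(c.shape); cv2.imwrite("pics/top0c.png",c)
p=bot.camera_params("top"); h=hsv(im[:,:,::-1].copy())
# tray by yellow, corners
m=cv2.inRange(h,(18,120,60),(32,255,255)); m[:, :100]=0
m=cv2.morphologyEx(m,cv2.MORPH_CLOSE,np.ones((5,5)))
cs=max(cv2.findContours(m,0,2)[0],key=cv2.contourArea); r=cv2.minAreaRect(cs); b=cv2.boxPoints(r)
print("tray",r); w=ray(p,b,.022); print(w.round(3),w.mean(0))
pw=bot.camera_params("wrist"); print(pw); s=bot.read_state(); 
from scipy.spatial.transform import Rotation as Ro
T=Ro.from_rotvec(s["tcp_rot"]).as_matrix(); print(T.round(3)); M=pw["world_to_cam"]; cpos=-M[:3,:3].T@M[:3,3]; print("cam in tool",T.T@(cpos-s["tool_pos"]), (M[:3,:3]@T).round(3))
E
```

```text
(336, 792, 3)
tray ((191.11485290527344, 263.1792907714844), (77.98548126220703, 116.25885772705078), 83.92753601074219)
[[0.603 0.443 0.022]
 [0.628 0.144 0.022]
 [0.429 0.125 0.022]
 [0.405 0.415 0.022]] [0.51638226 0.28175032 0.022     ]
{'fx': 304.86766712245003, 'fy': 304.86766712245003, 'cx': 279.8675497743555, 'cy': 214.67487702643584, 'world_to_cam': array([[ 0.28994554, -0.95704043, -0.00227962, -0.67449635],
       [ 0.92059604,  0.27955383, -0.27267671,  0.03638185],
       [ 0.26159991,  0.07696278,  0.96210302, -0.37920248],
       [ 0.        ,  0.        ,  0.        ,  1.        ]])}
[[ 0.957  0.29  -0.   ]
 [ 0.29  -0.957  0.002]
 [ 0.    -0.002 -1.   ]]
cam in tool [ 0.06864119  0.00068106 -0.14313145] [[ 0.     1.     0.   ]
 [ 0.962 -0.     0.273]
 [ 0.273  0.    -0.962]]
```

View pics/top0c.png

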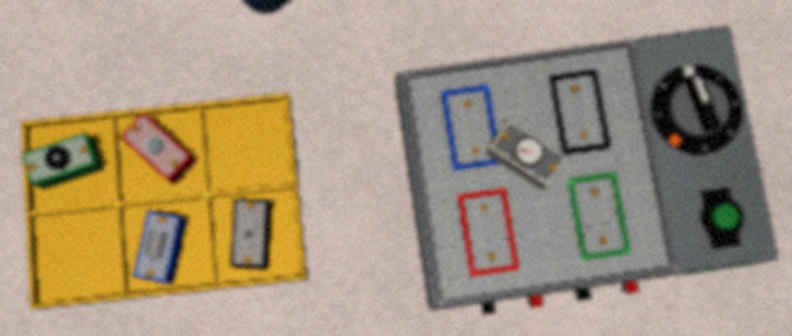

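```bash
python3 - <<'E'
from h import *
im=cv2.imread("pics/top0.png")[:,:,::-1].copy(); p=bot.camera_params("top"); h=hsv(im)
roi=np.zeros(im.shape[:2],np.uint8); cv2.fillPoly(roi,[np.array([[293,212],[385,200],[400,292],[308,304]])],255)
rng={"red":[((0,110,50),(8,255,255)),((172,110,50),(180,255,255))],"blue":[((105,90,40),(130,255,255))],"green":[((45,90,30),(85,255,255))]}
F={}
for k,l in rng.items():
    m=sum(cv2.inRange(h,*a) for a in l)&roi; pts=cv2.findNonZero(m); r=cv2.minAreaRect(pts); w=ray(p,cv2.boxPoints(r),.05)
    F[k]=w.mean(0); print(k,len(pts),r,w.mean(0).round(4),[np.linalg.norm(w[i]-w[i-1]).round(4) for i in range(2)])
def at(px): return ray(p,px,.05)[0]
ex=F["blue"]-F["red"]; ey=F["red"]-F["green"]; print(ex,ey,np.degrees(np.arctan2(ex[1],ex[0])),np.degrees(np.arctan2(-ey[0],ey[1])))
# top-view button, dial orange
for nm,l,bx in (("btn",((45,90,30),(85,255,255)),(412,250,445,290)),("orange",((5,150,80),(18,255,255)),(390,200,440,250))):
    m=cv2.inRange(h,*l); q=np.zeros_like(m); q[bx[1]:bx[3],bx[0]:bx[2]]=1; m*=q; c=cv2.findNonZero(m).reshape(-1,2); print(nm,len(c),c.mean(0),ray(p,c.mean(0),.055))
print("dial",ray(p,(415,225),.064),"meter",ray(p,(344,243),.095))
E
```

```text
red 242 ((327.8783874511719, 276.270263671875), (35.01698303222656, 20.385475158691406), 80.53767395019531) [ 0.4719 -0.0611  0.05  ] [np.float64(0.0856), np.float64(0.0507)]
blue 212 ((320.7109680175781, 232.62136840820312), (33.680667877197266, 20.223608016967773), 81.25383758544922) [ 0.5812 -0.0479  0.05  ] [np.float64(0.0853), np.float64(0.0511)]
green 189 ((374.04718017578125, 269.5848693847656), (34.707672119140625, 20.148880004882812), 79.3803482055664) [ 0.4857 -0.1755  0.05  ] [np.float64(0.0849), np.float64(0.0503)]
[0.10929531 0.01321357 0.        ] [-0.01377397  0.11441687  0.        ] 6.893479691648226 6.864468078804219
btn 93 [427.06451613 269.64516129] [[ 0.48175974 -0.30429035  0.055     ]]
orange 14 [405.64285714 238.21428571] [[ 0.5608758  -0.25770795  0.055     ]]
dial [[ 0.59205152 -0.28090348  0.064     ]] meter [[ 0.54682515 -0.09876958  0.095     ]]
```

jog_arm([
  {"claw": 0, "x": 0.0515, "y": -0.0338},
  {"x": 0.0515, "y": -0.0338},
  {"x": 0.0515, "y": -0.0338},
  {"x": 0.0515, "y": -0.0338},
  {"x": 0.0515, "y": -0.0338},
  {"x": 0.0515, "y": -0.0338},
  {"x": 0.0515, "y": -0.0338},
  {"x": 0.0515, "y": -0.0338},
  {"x": 0.0515, "y": -0.0338},
  {"turn": 10},
], newtons=30)

```text
schema error: expected keys claw, x, y, z, turn
```

```bash
python3 - <<'E'
from h import *
p,im=snap("wrist"); np.save("w1.npy",im); import pickle; pickle.dump(p,open("w1.pkl","wb"))
c=np.clip(im[:,:,::-1]*1.6,0,255).astype('uint8'); cv2.imwrite("pics/w1.png",c); s=bot.read_state(); print(s["time"],s["tool_pos"],s["tcp_rot"])
print(proj(p,[[.593,-.283,.087],[.593,-.283,.05],[.4817,-.3043,.06],[.5468,-.0988,.095]]))
E
```

```text
0.15 [ 0.19529618 -0.6455432   0.23021586] [-3.10601582e+00 -4.59540748e-01  3.31698831e-04]
[[-156.1651368  -686.77646387]
 [ -77.54264303 -540.05579505]
 [ -59.61971683 -312.37827152]
 [-563.75029403 -758.25131333]]
```

View pics/w1.png

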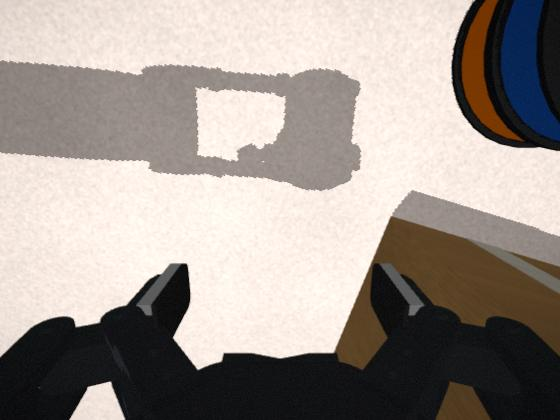

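The schema needs every key in each row, so the arm didn't move. The picture shows only the start position, with the fingers at the bottom of the frame.

jog_arm([
  {"claw": 0, "x": 0.0515, "y": -0.0338, "z": 0, "turn": 0},
  {"claw": 0, "x": 0.0515, "y": -0.0338, "z": 0, "turn": 0},
  {"claw": 0, "x": 0.0515, "y": -0.0338, "z": 0, "turn": 0},
  {"claw": 0, "x": 0.0515, "y": -0.0338, "z": 0, "turn": 0},
  {"claw": 0, "x": 0.0515, "y": -0.0338, "z": 0, "turn": 0},
  {"claw": 0, "x": 0.0515, "y": -0.0338, "z": 0, "turn": 0},
  {"claw": 0, "x": 0.0515, "y": -0.0338, "z": 0, "turn": 0},
  {"claw": 0, "x": 0.0515, "y": -0.0338, "z": 0, "turn": 0},
  {"claw": 0, "x": 0.0515, "y": -0.0338, "z": 0, "turn": 0},
  {"claw": 0, "x": 0, "y": 0, "z": 0, "turn": 10},
], newtons=30)

```text
time: 1.4
tool_pos: [0.5533, -0.2167, 0.2309]
tcp_rot: [-3.135, -0.189, -0.001]
wrist_force: [-0.8, -0.1, 0.3]
width: 0.997
```

```bash
python3 - <<'E'
from h import *
p,im=snap("wrist"); np.save("w1.npy",im); import pickle; pickle.dump(p,open("w1.pkl","wb"))
c=np.clip(im[:,:,::-1]*1.3,0,255).astype('uint8'); cv2.imwrite("pics/w1.png",c); s=bot.read_state(); print(s["time"],s["tool_pos"],s["tcp_rot"])
print(proj(p,[[.593,-.283,.087],[.593,-.283,.05],[.4817,-.3043,.06],[.5468,-.0988,.095]]))
E
```

```text
1.45 [ 0.55214026 -0.21827524  0.23078728] [-3.13610588e+00 -1.77269629e-01  9.75737371e-04]
[[354.43356959 169.61653004]
 [346.23155611 165.05566436]
 [348.98763825 267.22191827]
 [153.29716756 196.02931528]]
```

View pics/w1.png

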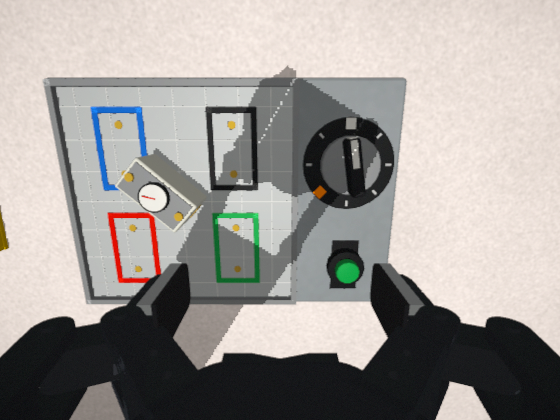

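The board is clear: fields and meter centre at (153,197), dial at (350,163) with the pointer up near the white mark (351,123), orange mark at (320,192), button at (346,271). I'll zoom in on the dial and meter.

```bash
python3 - <<'E'
from h import *
im=np.load("w1.npy"); 
a=cv2.resize(im[110:215,300:400],None,fx=4,fy=4,interpolation=cv2.INTER_CUBIC); b=cv2.resize(im[140:245,105:205],None,fx=4,fy=4,interpolation=cv2.INTER_CUBIC)
c=np.hstack([np.clip(a*2.,0,255).astype('uint8'),b]); cv2.imwrite("pics/w1c.png",c[:,:,::-1])
E
```

```text
(no output)
```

View pics/w1c.png

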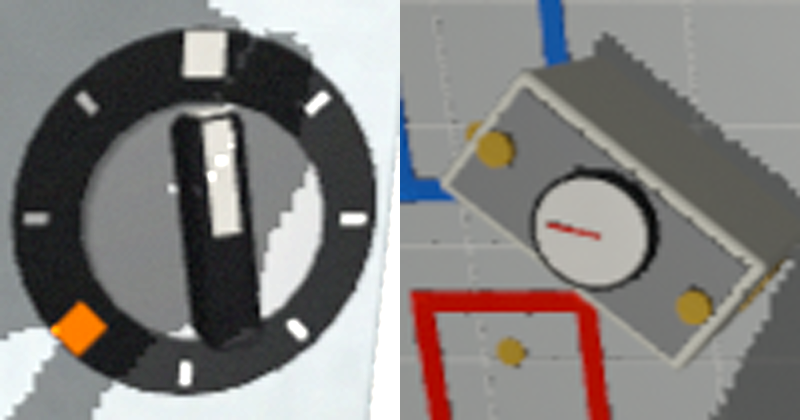

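```bash
python3 - <<'E'
from h import *
import pickle; p=pickle.load(open("w1.pkl","rb"))
c=lambda *a: np.array(a,float)/4+[300,110]
L=ray(p,[c(216,237),c(204,122),c(243,235),c(232,120)],.087)
for i in (0,2): d=L[i+1]-L[i]; print("line yaw",np.degrees(np.arctan2(d[1],d[0])),np.hypot(*d[:2]),L[i:i+2].mean(0))
print("line mid",L.mean(0))
m=ray(p,[c(205,55),c(185,373),c(36,218),c(352,218),c(80,328),c(317,102),c(298,328),c(87,103)],.05); print(m.round(4)); C=m.reshape(4,2,3)[[0,1,2,3]].mean(1); print("axis",C.round(4))
A=C[1:].mean(0); 
for q in m: print(np.degrees(np.arctan2(*(q-A)[1::-1])).round(1),np.hypot(*(q-A)[:2]).round(4))
c2=lambda *a: (np.array(a,float)-[400,0])/4+[105,140]
M=ray(p,[c2(525,75),c2(765,265),c2(675,365),c2(443,184)],.095); print("meter",M.round(4),M.mean(0)); e=(M[1]+M[2]-M[0]-M[3])/2; print(np.linalg.norm(e),np.degrees(np.arctan2(e[1],e[0])))
# fields from the wrist view
im=np.load("w1.npy"); h=hsv(im)
g=cv2.inRange(h,(45,100,40),(80,255,255)); g[:235]=0; g[:,:300]=0; n,l,s,ce=cv2.connectedComponentsWithStats(g); k=1+s[1:,4].argmax(); print("btn",s[k],ray(p,ce[k],.06))
rng={"red":[((0,150,50),(6,255,255)),((174,150,50),(180,255,255))],"blue":[((100,150,40),(125,255,255))],"green":[((50,120,30),(85,255,255))]}
for k,lr in rng.items():
    m=sum(cv2.inRange(h,*a) for a in lr); m[:,270:]=0; m[:,:80]=0; m[300:]=0; 
    if k=="red": m[:206]=0
    hull=cv2.convexHull(cv2.findNonZero(m)).reshape(-1,2); W=ray(p,hull,.05)[:,:2].astype('float32'); r=cv2.minAreaRect(W*1000); print(k,r)
E
```

```text
line yaw 16.62096763394898 0.026619754265468393 [ 0.60604257 -0.2787249   0.087     ]
line yaw 16.473302545716955 0.026583987477627278 [ 0.60726052 -0.28496036  0.087     ]
line mid [ 0.60665154 -0.28184263  0.087     ]
[[ 0.6348 -0.2806  0.05  ]
 [ 0.5521 -0.2905  0.05  ]
 [ 0.5888 -0.2439  0.05  ]
 [ 0.5989 -0.3266  0.05  ]
 [ 0.561  -0.26    0.05  ]
 [ 0.6269 -0.3113  0.05  ]
 [ 0.5682 -0.3185  0.05  ]
 [ 0.6195 -0.2526  0.05  ]]
axis [[ 0.5935 -0.2855  0.05  ]
 [ 0.5939 -0.2853  0.05  ]
 [ 0.594  -0.2857  0.05  ]
 [ 0.5938 -0.2856  0.05  ]]
6.9 0.0412
-173.2 0.042
96.9 0.0419
-83.0 0.0414
142.2 0.0416
-38.0 0.0419
-127.9 0.0419
52.1 0.0417
meter [[ 0.5796 -0.0832  0.095 ]
 [ 0.5418 -0.1392  0.095 ]
 [ 0.5142 -0.1187  0.095 ]
 [ 0.5521 -0.0641  0.095 ]] [ 0.54693472 -0.10130584  0.095     ]
0.06702171813296336 -124.43262207872631
btn [335 259  25  25 495] [[ 0.47683062 -0.30257415  0.06      ]]
red ((470.5618896484375, -61.018463134765625), (84.60720825195312, 50.98042678833008), 7.282398223876953)
blue ((580.6090698242188, -47.52812576293945), (83.65914916992188, 51.06707000732422), 6.922914028167725)
green ((484.499267578125, -175.61582946777344), (84.39446258544922, 50.59395980834961), 6.967795372009277)
```

Pointer yaw is 16.55° and console yaw is 6.95°, so the dial reads about +0.168 rad, right at the tolerance edge. I'll grip the bar and turn it about 9.6° clockwise.

```bash
cat >> h.py <<'E'
from scipy.spatial.transform import Rotation as Ro
def go(x,y,z,yaw=None,half=True):
    "prints shift in tool axes and turn to the target (yaw of tool x, degrees)"
    s=bot.read_state(); T=Ro.from_rotvec(s["tcp_rot"]).as_matrix(); cy=np.degrees(np.arctan2(T[1,0],T[0,0]))
    d=T.T@(np.array([x,y,z])-s["tool_pos"]); out=[]
    if yaw is not None:
        q1=np.degrees(np.arctan2(y,x))
        for y2 in ([yaw-360,yaw-180,yaw,yaw+180,yaw+360] if half else [yaw-360,yaw,yaw+360]):
            q6=q1+90-y2
            if abs(q6)<140: out.append((round(cy-y2,1),"q6 %.0f"%q6))
    print("t %.1f pos %s yaw %.1f w %.3f F %s | shift %s len %.3f turn %s"%(s["time"],s["tool_pos"].round(4),cy,s["width"],s["wrist_force"].round(1),d.round(4),np.linalg.norm(d),out))
E
python3 -c "
from h import *
go(.594,-.2855,.07,16.5)"
```

```text
t 1.4 pos [ 0.5521 -0.2183  0.2308] yaw 6.5 w 1.001 F [-0.4 -0.4 -0.3] | shift [0.0341 0.0716 0.1607] len 0.179 turn [(np.float64(-10.0), 'q6 48'), (np.float64(-190.0), 'q6 -132')]
```

jog_arm([
  {"claw": 0.5, "x": 0.017, "y": 0.0358, "z": 0.03, "turn": 0},
  {"claw": 0.5, "x": 0.0171, "y": 0.0358, "z": 0.03, "turn": 0},
  {"claw": 0.5, "x": 0, "y": 0, "z": 0.02, "turn": -10},
  {"claw": 0.5, "x": 0, "y": 0, "z": 0.03, "turn": 0},
  {"claw": 0.5, "x": 0, "y": 0, "z": 0, "turn": 0},
  {"claw": 0.5, "x": 0, "y": 0, "z": 0, "turn": 0},
], newtons=30)

```text
time: 2.2
tool_pos: [0.5935, -0.2882, 0.1221]
tcp_rot: [3.107, 0.46, 0.001]
wrist_force: [0.4, -0.7, 1.0]
width: 0.502
```

```bash
python3 - <<'E'
from h import *
p,im=snap("wrist"); c=np.clip(im[:,:,::-1]*1.6,0,255).astype('uint8'); cv2.imwrite("pics/w2.png",c)
go(.594,-.2855,.07,16.5); print(proj(p,[.594,-.2855,.087]))
E
```

```text
t 2.2 pos [ 0.5941 -0.2884  0.1229] yaw 16.9 w 0.502 F [-0.3 -0.2 -0.4] | shift [ 0.0006 -0.0028  0.0529] len 0.053 turn [(np.float64(0.4), 'q6 48'), (np.float64(-179.6), 'q6 -132')]
[[274.83562768 240.74827521]]
```

View pics/w2.png

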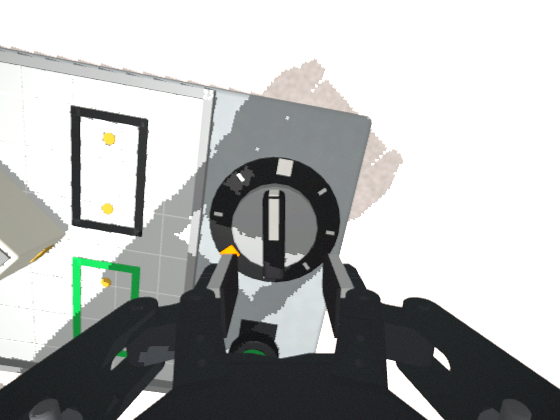

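The bar (column 273, pointing up) is parallel to the fingers, whose midpoint is about 282. That agrees with the −2.8 mm y correction.

jog_arm([
  {"claw": 0.5, "x": 0.0006, "y": -0.0028, "z": 0.0265, "turn": 0},
  {"claw": 0.5, "x": 0, "y": 0, "z": 0.0265, "turn": 0},
  {"claw": 0.5, "x": 0, "y": 0, "z": 0, "turn": 0},
  {"claw": 1, "x": 0, "y": 0, "z": 0, "turn": 0},
  {"claw": 1, "x": 0, "y": 0, "z": 0, "turn": 0},
  {"claw": 1, "x": 0, "y": 0, "z": 0, "turn": 0},
  {"claw": 1, "x": 0, "y": 0, "z": 0, "turn": 5},
  {"claw": 1, "x": 0, "y": 0, "z": 0, "turn": 5},
  {"claw": 1, "x": 0, "y": 0, "z": 0, "turn": 0},
  {"claw": 1, "x": 0, "y": 0, "z": 0, "turn": 0},
], newtons=30)

```text
time: 3.5
tool_pos: [0.5941, -0.2839, 0.0708]
tcp_rot: [-3.135, -0.187, -0.003]
wrist_force: [-2.2, 5.7, 4.7]
width: 0.155
```

```bash
python3 -c "
from h import *
go(.594,-.2855,.07,6.95); go(.547,-.1013,.17,55.6)"
```

```text
t 3.5 pos [ 0.5941 -0.2839  0.0708] yaw 6.8 w 0.155 F [-2.2  5.7  4.7] | shift [-0.0003  0.0016  0.0008] len 0.002 turn [(np.float64(-0.1), 'q6 57'), (np.float64(-180.1), 'q6 -123')]
t 3.5 pos [ 0.5941 -0.2839  0.0708] yaw 6.8 w 0.155 F [-2.2  5.7  4.7] | shift [-0.0248 -0.187  -0.099 ] len 0.213 turn [(np.float64(-48.8), 'q6 24')]
```

jog_arm([
  {"claw": 0.4, "x": 0, "y": 0, "z": 0, "turn": 0},
  {"claw": 0.3, "x": 0, "y": 0, "z": 0, "turn": 0},
  {"claw": 0.3, "x": 0, "y": 0, "z": -0.05, "turn": 0},
  {"claw": 0.3, "x": 0, "y": 0, "z": -0.05, "turn": 0},
  {"claw": 0.3, "x": -0.0062, "y": -0.0468, "z": 0, "turn": 0},
  {"claw": 0.3, "x": -0.0062, "y": -0.0468, "z": 0, "turn": 0},
  {"claw": 0.3, "x": -0.0062, "y": -0.0468, "z": 0, "turn": 0},
  {"claw": 0.3, "x": -0.0062, "y": -0.0468, "z": 0, "turn": 0},
  {"claw": 0.3, "x": 0, "y": 0, "z": 0, "turn": -9.8},
  {"claw": 0.3, "x": 0, "y": 0, "z": 0, "turn": -9.8},
])

```text
time: 4.75
tool_pos: [0.5464, -0.1014, 0.1688]
tcp_rot: [3.055, 0.729, 0.001]
wrist_force: [-0.2, -0.6, 0.2]
width: 0.704
```

jog_arm([
  {"claw": 0.3, "x": 0, "y": 0, "z": 0, "turn": -9.8},
  {"claw": 0.3, "x": 0, "y": 0, "z": 0, "turn": -9.8},
  {"claw": 0.3, "x": 0, "y": 0, "z": 0, "turn": -9.8},
  {"claw": 0.3, "x": 0, "y": 0, "z": 0, "turn": 0},
])

```text
time: 5.25
tool_pos: [0.5465, -0.1022, 0.1686]
tcp_rot: [2.777, 1.468, 0.001]
wrist_force: [-0.9, -0.7, -0.4]
width: 0.699
```

```bash
python3 - <<'E'
from h import *
p,im=snap("wrist"); cv2.imwrite("pics/w3.png",im[:,:,::-1])
pt,it=snap("top"); a=cv2.resize(np.clip(it[180:320,290:455]*1.8,0,255).astype('uint8'),None,fx=3,fy=3,interpolation=cv2.INTER_CUBIC)
cv2.imwrite("pics/w3.png",np.hstack([cv2.resize(im,(400,300)),cv2.resize(a,(354,300))])[:,:,::-1])
go(.547,-.1013,.072,55.6); print(proj(p,[.547,-.1013,.095]))
E
```

```text
t 5.3 pos [ 0.5464 -0.1021  0.1685] yaw 55.6 w 0.700 F [-0.3 -0.2 -0.6] | shift [ 0.001  -0.      0.0965] len 0.097 turn [(np.float64(0.0), 'q6 24')]
[[279.34336542 222.23742103]]
```

View pics/w3.png

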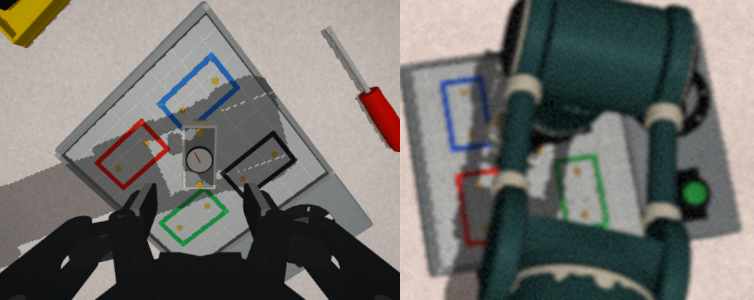

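The meter sits centred between the fingers and aligned (about col 200, row 160 of the half view). I'll descend and grip.

jog_arm([
  {"claw": 0.3, "x": 0.0005, "y": 0, "z": 0.0482, "turn": 0},
  {"claw": 0.3, "x": 0.0005, "y": 0, "z": 0.0483, "turn": 0},
  {"claw": 0.3, "x": 0, "y": 0, "z": 0, "turn": 0},
  {"claw": 1, "x": 0, "y": 0, "z": 0, "turn": 0},
  {"claw": 1, "x": 0, "y": 0, "z": 0, "turn": 0},
  {"claw": 1, "x": 0, "y": 0, "z": 0, "turn": 0},
  {"claw": 1, "x": 0, "y": 0, "z": -0.05, "turn": 0},
  {"claw": 1, "x": 0, "y": 0, "z": -0.05, "turn": 0},
  {"claw": 1, "x": 0, "y": 0, "z": 0, "turn": 0},
], newtons=40)

```text
time: 6.48
tool_pos: [0.551, -0.1021, 0.1783]
tcp_rot: [2.769, 1.467, 0.014]
wrist_force: [1.2, -0.2, -0.1]
width: 0.408
```

```bash
python3 -c "
from h import *
go(.5732,.1912,.13,4.8)
p,im=snap('wrist'); cv2.imwrite('pics/w4.png',im[:,:,::-1])"
```

```text
t 6.5 pos [ 0.551  -0.1021  0.1783] yaw 55.8 w 0.408 F [ 1.2 -0.2 -0.1] | shift [ 0.2549 -0.1469  0.0478] len 0.298 turn [(np.float64(51.0), 'q6 104'), (np.float64(-129.0), 'q6 -76')]
```

View pics/w4.png

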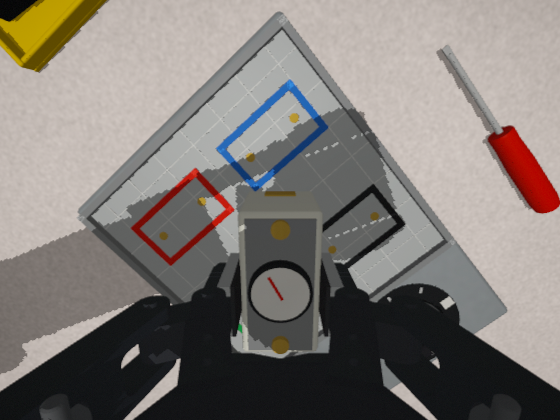

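The meter is held upright and straight between the fingers. Moving to the empty right-far tray cell.

jog_arm([
  {"claw": 1, "x": 0.051, "y": -0.0294, "z": 0, "turn": 0},
  {"claw": 1, "x": 0.051, "y": -0.0294, "z": 0, "turn": 0},
  {"claw": 1, "x": 0.051, "y": -0.0294, "z": 0, "turn": 0},
  {"claw": 1, "x": 0.051, "y": -0.0294, "z": 0, "turn": 0},
  {"claw": 1, "x": 0.051, "y": -0.0293, "z": 0, "turn": 0},
  {"claw": 1, "x": 0, "y": 0, "z": 0, "turn": -9.8},
  {"claw": 1, "x": 0, "y": 0, "z": 0, "turn": -9.8},
  {"claw": 1, "x": 0, "y": 0, "z": 0, "turn": -9.8},
  {"claw": 1, "x": 0, "y": 0, "z": 0, "turn": -9.7},
  {"claw": 1, "x": 0, "y": 0, "z": 0, "turn": 0},
])

```text
time: 7.78
tool_pos: [0.5672, 0.192, 0.1699]
tcp_rot: [-2.125, -2.312, 0.004]
wrist_force: [-0.5, 0.1, -0.8]
width: 0.414
```

```bash
python3 - <<'E'
from h import *
pt,it=snap("top"); p,im=snap('wrist'); go(.5732,.1912,.028,94.8)
c=np.clip(it[180:320,125:300]*1.8,0,255).astype('uint8')
cv2.imwrite('pics/w5.png',np.hstack([cv2.resize(im,(440,330)),cv2.resize(c,(360,330))])[:,:,::-1])
E
```

```text
t 7.9 pos [0.5677 0.1921 0.1706] yaw 94.8 w 0.414 F [-0.2 -0.1 -1.3] | shift [-0.0013  0.0057  0.1426] len 0.143 turn [(np.float64(-0.0), 'q6 14')]
```

View pics/w5.png

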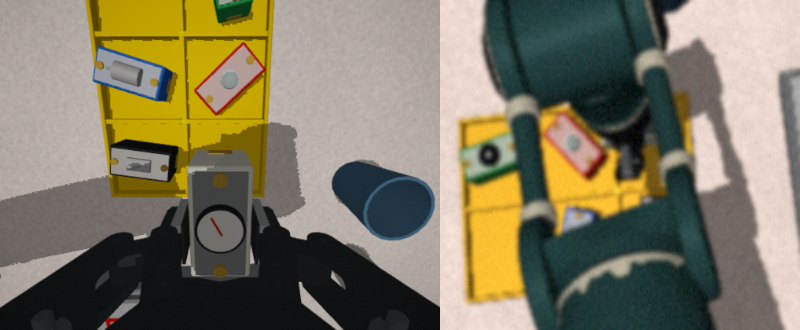

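The meter is above the empty cell, with the black, blue and red blocks clear of it. Lowering it.

jog_arm([
  {"claw": 1, "x": -0.0013, "y": 0.0057, "z": 0.045, "turn": 0},
  {"claw": 1, "x": 0, "y": 0, "z": 0.045, "turn": 0},
  {"claw": 1, "x": 0, "y": 0, "z": 0.03, "turn": 0},
  {"claw": 1, "x": 0, "y": 0, "z": 0.015, "turn": 0},
  {"claw": 1, "x": 0, "y": 0, "z": 0.0065, "turn": 0},
  {"claw": 1, "x": 0, "y": 0, "z": 0, "turn": 0},
  {"claw": 0.35, "x": 0, "y": 0, "z": 0, "turn": 0},
  {"claw": 0.35, "x": 0, "y": 0, "z": 0, "turn": 0},
  {"claw": 0.35, "x": 0, "y": 0, "z": -0.05, "turn": 0},
  {"claw": 0.35, "x": 0, "y": 0, "z": -0.06, "turn": 0},
])

```text
time: 9.12
tool_pos: [0.5731, 0.1912, 0.1404]
tcp_rot: [-2.123, -2.314, 0.004]
wrist_force: [0.3, -0.5, 0.7]
width: 0.645
```

jog_arm([
  {"claw": 0.35, "x": -0.06, "y": 0, "z": -0.02, "turn": 0},
  {"claw": 0.35, "x": -0.06, "y": 0, "z": 0, "turn": 0},
  {"claw": 0.35, "x": 0, "y": 0, "z": 0, "turn": 0},
])

```text
time: 9.5
tool_pos: [0.5854, 0.0692, 0.1616]
tcp_rot: [2.128, 2.308, 0.002]
wrist_force: [-0.3, 0.0, 0.1]
width: 0.653
```

```bash
python3 - <<'E'
from h import *
import pickle
p,im=snap('wrist','w6'); go(.5732,.1912,.028,94.8); np.save("w6.npy",im); pickle.dump(p,open("w6.pkl","wb"))
E
```

```text
t 9.6 pos [0.585 0.071 0.161] yaw 94.7 w 0.651 F [-0.3 -0.3 -0.1] | shift [ 0.1207 -0.002   0.133 ] len 0.180 turn [(np.float64(-0.1), 'q6 14')]
```

View pics/w6.png

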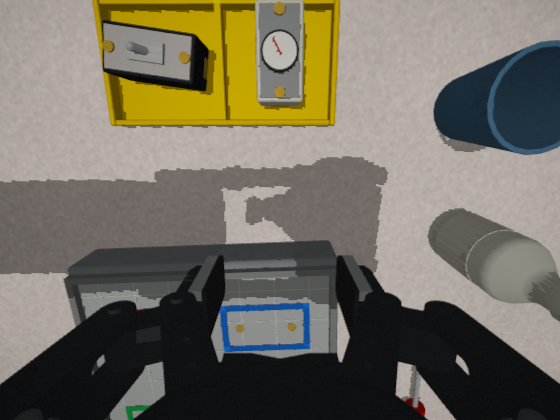

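The meter stands in its cell at (280,50). Next I'll move over the tray to measure the blocks.

jog_arm([
  {"claw": 0.35, "x": 0.055, "y": -0.02, "z": -0.022, "turn": 0},
  {"claw": 0.35, "x": 0.055, "y": -0.02, "z": -0.022, "turn": 0},
  {"claw": 0.35, "x": 0.05, "y": -0.02, "z": -0.022, "turn": 0},
  {"claw": 0.35, "x": 0.01, "y": -0.01, "z": -0.022, "turn": 0},
  {"claw": 0.35, "x": 0, "y": 0, "z": 0, "turn": 0},
  {"claw": 0.35, "x": 0, "y": 0, "z": 0, "turn": 0},
])

```text
time: 10.3
tool_pos: [0.4998, 0.2361, 0.2471]
tcp_rot: [-2.123, -2.316, 0.001]
wrist_force: [-0.5, -0.1, -0.4]
width: 0.65
```

```bash
python3 - <<'E'
from h import *
import pickle
p,im=snap('wrist'); go(.5164,.2818,.25); np.save("w7.npy",im); pickle.dump(p,open("w7.pkl","wb"))
cen=proj(p,[[.5164+a*.9965-b*.0837,.2818+a*.0837+b*.9965,.05] for a in(-.049,.049) for b in (-.095,0,.095)]); print(cen.round(0).tolist())
x0,y0=np.floor(cen.min(0)-75).astype(int).clip(0); x1,y1=np.ceil(cen.max(0)+75).astype(int); x1=min(x1,560);y1=min(y1,420)
f=min(800/(x1-x0),600/(y1-y0)); print(x0,y0,x1,y1,f)
cv2.imwrite("pics/w7.png",cv2.resize(im[y0:y1,x0:x1],None,fx=f,fy=f,interpolation=cv2.INTER_CUBIC)[:,:,::-1])
E
```

```text
t 10.3 pos [0.4998 0.2356 0.2466] yaw 94.9 w 0.649 F [ 0.3  0.7 -0.8] | shift [ 0.0446  0.0205 -0.0034] len 0.049 turn []
[[256.0, 233.0], [254.0, 151.0], [253.0, 55.0], [339.0, 234.0], [344.0, 152.0], [349.0, 56.0]]
177 0 425 309 1.941747572815534
```

View pics/w7.png

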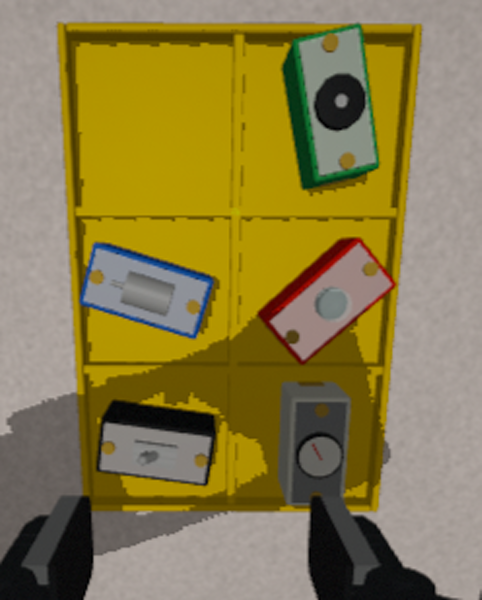

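All four blocks are sharp. Screw pairs in crop pixels: green (330,43)/(347,160), red (370,269)/(292,336), blue (97,277)/(193,307), black (109,447)/(201,461). I'll cast both screws and corners.

```bash
python3 - <<'E'
from h import *
import pickle; p=pickle.load(open("w7.pkl","rb"))
c=lambda L: np.array(L,float)/1.941747572815534+[177,0]
S={"green":([(330,43),(347,160)],[(294,42),(359,27),(379,166),(312,181)]),"red":([(370,269),(292,336)],[(359,241),(394,285),(303,362),(266,318)]),
"blue":([(97,277),(193,307)],[(101,246),(214,276),(196,337),(84,304)]),"black":([(109,447),(201,461)],[(104,424),(214,432),(207,484),(99,471)])}
for k,(s,q) in S.items():
    a=ray(p,c(s),.05); d=a[1]-a[0]; b=ray(p,c(q),.05)
    r=cv2.minAreaRect((b[:,:2]*1000).astype('float32'))
    print(k,"screws",a.mean(0).round(4),"yaw %.1f len %.3f"%(np.degrees(np.arctan2(d[1],d[0])),np.hypot(*d[:2])),"corners",b.mean(0).round(4),r)
t=ray(p,c([(60,26),(420,26),(378,508),(84,498)]),.022); print("tray",t.round(4))
E
```

```text
green screws [0.5588 0.3832 0.05  ] yaw -72.3 len 0.056 corners [0.5578 0.3817 0.05  ] ((557.814453125, 381.73834228515625), (36.10480880737305, 66.916748046875), 16.92719841003418)
red screws [0.5696 0.2814 0.05  ] yaw -133.3 len 0.056 corners [0.5693 0.2817 0.05  ] ((569.203125, 281.89678955078125), (65.73892974853516, 33.80573654174805), 46.2751350402832)
blue screws [0.4648 0.2783 0.05  ] yaw -12.2 len 0.056 corners [0.4668 0.2789 0.05  ] ((466.5563659667969, 279.5541687011719), (35.64765167236328, 66.22171783447266), 78.56825256347656)
black screws [0.4768 0.1824 0.05  ] yaw -4.1 len 0.056 corners [0.4773 0.183  0.05  ] ((477.13311767578125, 183.69332885742188), (33.84754180908203, 66.81987762451172), 88.04086303710938)
tray [[0.4072 0.4141 0.022 ]
 [0.6026 0.4311 0.022 ]
 [0.6279 0.147  0.022 ]
 [0.4297 0.1369 0.022 ]]
```

jog_arm([
  {"claw": 0.35, "x": -0.0254, "y": -0.0136, "z": 0.02, "turn": 0},
  {"claw": 0.35, "x": -0.0255, "y": -0.0136, "z": 0.02, "turn": 0},
  {"claw": 0.35, "x": 0, "y": 0, "z": 0.01, "turn": -10.2},
  {"claw": 0.35, "x": 0, "y": 0, "z": 0.01, "turn": -10.2},
  {"claw": 0.35, "x": 0, "y": 0, "z": 0.01, "turn": -10.2},
  {"claw": 0.35, "x": 0, "y": 0, "z": 0.01, "turn": -10.2},
  {"claw": 0.35, "x": 0, "y": 0, "z": 0.01, "turn": -10.2},
  {"claw": 0.35, "x": 0, "y": 0, "z": 0.01, "turn": -10.2},
  {"claw": 0.35, "x": 0, "y": 0, "z": 0.01, "turn": -10.2},
  {"claw": 0.35, "x": 0, "y": 0, "z": 0.01, "turn": -10.2},
])

```text
time: 11.6
tool_pos: [0.4769, 0.1817, 0.1261]
tcp_rot: [-0.089, -3.138, 0.002]
wrist_force: [0.3, -0.3, -0.1]
width: 0.65
```

```bash
python3 - <<'E'
from h import *
p,im=snap('wrist','w8'); go(.477,.1826,.027,176.5)
cv2.imwrite("pics/w8.png",im[:,:,::-1]); print(proj(p,[.477,.1826,.05]))
# screws of the block between the fingers: brass hue inside a window
h=hsv(im); m=cv2.inRange(h,(12,100,60),(24,255,230)); n,l,s,c=cv2.connectedComponentsWithStats(m)
for i in range(1,n):
    if 20<s[i,4]<600: print(s[i],c[i].round(1),ray(p,c[i],.05)[0].round(4))
E
```

```text
t 11.7 pos [0.476  0.1814 0.1247] yaw 177.1 w 0.651 F [-1.4 -1.2 -1.2] | shift [-0.0014  0.0014  0.0977] len 0.098 turn [(np.float64(180.6), 'q6 114'), (np.float64(0.6), 'q6 -66')]
[[282.17031817 224.05943983]]
[355 133  82  13 156] [397.8 139.3] [0.4196 0.2666 0.05  ]
[334 145  20   5  33] [342.3 147.5] [0.423  0.2279 0.05  ]
[392 148  24   4  24] [403.5 149.3] [0.4267 0.271  0.05  ]
[292 151  26   4  47] [306.  152.6] [0.4251 0.2023 0.05  ]
[376 153   4  10  23] [377.1 157.3] [0.4312 0.2526 0.05  ]
[419 159  12  11 107] [424.4 163.9] [0.4378 0.2864 0.05  ]
[279 182  11  11  89] [284. 187.] [0.4488 0.1855 0.05  ]
[366 187   6  19  38] [368.  196.1] [0.459  0.2467 0.05  ]
[359 216   9  16  56] [362.9 225.4] [0.4814 0.2434 0.05  ]
[398 233  11  11  85] [403.5 238.1] [0.4934 0.2745 0.05  ]
[462 289   8  18  56] [465.1 296.9] [0.5468 0.3268 0.05  ]
[496 314  11  10  84] [501.1 318.9] [0.5689 0.3586 0.05  ]
[517 318  39  14 150] [539.9 326.3] [0.5778 0.3918 0.05  ]
[  2 326  10   9  64] [  6.4 330.3] [ 0.557  -0.0528  0.05  ]
[329 329  10  10  77] [333.6 333.2] [0.575  0.2204 0.05  ]
[263 336   9  11  76] [266.7 341. ] [0.5796 0.164  0.05  ]
[271 353  28   6  80] [284.9 355.4] [0.5949 0.1786 0.05  ]
```

Screws found automatically agree within 1 mm (black centre about (0.477,0.183)). Grasping the black block.

jog_arm([
  {"claw": 0.35, "x": -0.0012, "y": 0.0016, "z": 0.049, "turn": 0.6},
  {"claw": 0.35, "x": 0, "y": 0, "z": 0.0487, "turn": 0},
  {"claw": 0.35, "x": 0, "y": 0, "z": 0, "turn": 0},
  {"claw": 1, "x": 0, "y": 0, "z": 0, "turn": 0},
  {"claw": 1, "x": 0, "y": 0, "z": 0, "turn": 0},
  {"claw": 1, "x": 0, "y": 0, "z": 0, "turn": 0},
  {"claw": 1, "x": 0, "y": 0, "z": -0.06, "turn": 0},
  {"claw": 1, "x": 0, "y": 0, "z": -0.06, "turn": 0},
  {"claw": 1, "x": 0, "y": 0, "z": -0.02, "turn": 0},
  {"claw": 1, "x": 0, "y": 0, "z": 0, "turn": 0},
])

```text
time: 12.9
tool_pos: [0.4808, 0.1852, 0.1738]
tcp_rot: [0.111, 3.133, 0.004]
wrist_force: [-0.2, -0.2, -0.5]
width: 0.407
```

```bash
cat >> h.py <<'E'
def screws(p,im,z=.05):
    h=hsv(im); m=cv2.inRange(h,(12,100,60),(24,255,235)); n,l,s,c=cv2.connectedComponentsWithStats(m); out=[]
    for i in range(1,n):
        if 40<s[i,4]<700 and max(s[i,2],s[i,3])<1.6*min(s[i,2],s[i,3]): out.append((c[i].round(1).tolist(),s[i,2:].tolist(),ray(p,c[i],z)[0].round(4).tolist()))
    return out
E
python3 - <<'E'
from h import *
p,im=snap('wrist','w9'); go(.5949,-.1622,.165,187)
for a in screws(p,im,.188): print(a)
E
```

```text
t 12.9 pos [0.4793 0.1847 0.1715] yaw 175.9 w 0.409 F [ 0.2 -0.5 -0.6] | shift [-0.1399 -0.3379  0.0065] len 0.366 turn [(np.float64(168.9), 'q6 68'), (np.float64(-11.1), 'q6 -112')]
([394.1, 150.4], [9, 9, 68], [0.4238, 0.2359, 0.188])
([378.8, 213.4], [9, 8, 57], [0.4506, 0.2301, 0.188])
([278.8, 222.4], [19, 20, 288], [0.4515, 0.1861, 0.188])
([19.1, 242.0], [9, 7, 52], [0.4524, 0.069, 0.188])
([528.0, 254.4], [9, 8, 59], [0.475, 0.2985, 0.188])
([467.8, 256.5], [10, 8, 62], [0.474, 0.2712, 0.188])
([365.3, 272.3], [8, 8, 55], [0.4787, 0.2244, 0.188])
([45.3, 298.1], [8, 7, 45], [0.4813, 0.0727, 0.188])
([280.6, 336.9], [16, 17, 233], [0.511, 0.1827, 0.188])
```

jog_arm([
  {"claw": 1, "x": -0.0233, "y": -0.0563, "z": 0, "turn": 0},
  {"claw": 1, "x": -0.0233, "y": -0.0563, "z": 0, "turn": 0},
  {"claw": 1, "x": -0.0233, "y": -0.0563, "z": 0, "turn": 0},
  {"claw": 1, "x": -0.0233, "y": -0.0563, "z": 0, "turn": 0},
  {"claw": 1, "x": -0.0233, "y": -0.0563, "z": 0, "turn": 0},
  {"claw": 1, "x": -0.0234, "y": -0.0564, "z": 0, "turn": 0},
  {"claw": 1, "x": 0, "y": 0, "z": 0, "turn": -5.6},
  {"claw": 1, "x": 0, "y": 0, "z": 0, "turn": -5.6},
  {"claw": 1, "x": 0, "y": 0, "z": 0, "turn": 0},
  {"claw": 1, "x": 0, "y": 0, "z": 0, "turn": 0},
])

```text
time: 14.2
tool_pos: [0.5935, -0.162, 0.1688]
tcp_rot: [0.193, -3.133, -0.001]
wrist_force: [-1.0, 0.3, -0.7]
width: 0.408
```

```bash
python3 - <<'E'
from h import *
s=bot.read_state(); p,im=snap('wrist','w10'); go(.5949,-.1622,.074,186.95)
for a in screws(p,im,s["tool_pos"][2]+.0235): print(a)
E
```

```text
t 14.2 pos [ 0.5938 -0.1621  0.1693] yaw -172.9 w 0.412 F [-0.5 -0.4 -0.8] | shift [-0.0013 -0.0003  0.0953] len 0.095 turn [(np.float64(-179.9), 'q6 68'), (np.float64(-359.9), 'q6 -112')]
([280.3, 41.1], [10, 11, 89], [0.4956, -0.1747, 0.1923])
([430.5, 41.5], [10, 12, 96], [0.4891, -0.1222, 0.1923])
([280.1, 110.1], [9, 10, 71], [0.5184, -0.172, 0.1923])
([421.9, 110.5], [10, 10, 75], [0.512, -0.1195, 0.1923])
([171.3, 160.4], [18, 18, 188], [0.542, -0.2116, 0.1923])
([413.1, 183.8], [9, 9, 64], [0.5394, -0.1162, 0.1923])
([278.9, 222.3], [19, 19, 287], [0.5618, -0.1671, 0.1923])
([406.6, 238.3], [8, 8, 53], [0.5622, -0.1134, 0.1923])
([280.6, 336.9], [16, 17, 233], [0.6163, -0.1596, 0.1923])
```

```bash
python3 - <<'E'
from h import *
s=bot.read_state(); p=bot.camera_params("wrist"); im=cv2.imread("pics/w10.png")[:,:,::-1].copy()
f=lambda a: ray(p,a,.05).mean(0).round(4)
print("green",f([(280.3,41.1),(280.1,110.1)]),"red",f([(430.5,41.5),(421.9,110.5)]),"blue",f([(413.1,183.8),(406.6,238.3)]))
for z in (.189,.1905,.192):
    a=ray(p,[(278.9,222.3),(280.6,336.9)],z); print(z,a.mean(0).round(4),np.hypot(*(a[1]-a[0])[:2]).round(4))
# dial: white/orange marks
o=cv2.inRange(hsv(im),(5,170,100),(14,255,255)); n,l,st,c=cv2.connectedComponentsWithStats(o); print([(st[i].tolist(),c[i].round(1)) for i in range(1,n) if st[i,4]>25])
E
```

```text
green [ 0.4855 -0.1759  0.05  ] red [ 0.4714 -0.0609  0.05  ] blue [ 0.5814 -0.0474  0.05  ]
0.189 [ 0.5913 -0.1631  0.189 ] 0.0568
0.1905 [ 0.5905 -0.1632  0.1905] 0.0561
0.192 [ 0.5897 -0.1633  0.192 ] 0.0554
[]
```

jog_arm([
  {"claw": 1, "x": -0.0045, "y": 0.0005, "z": 0.045, "turn": 0},
  {"claw": 1, "x": 0, "y": 0, "z": 0.03, "turn": 0},
  {"claw": 1, "x": 0, "y": 0, "z": 0.014, "turn": 0},
  {"claw": 1, "x": 0, "y": 0, "z": 0.0075, "turn": 0},
  {"claw": 1, "x": 0, "y": 0, "z": 0, "turn": 0},
  {"claw": 1, "x": 0, "y": 0, "z": 0, "turn": 0},
])

```text
time: 15.0
tool_pos: [0.5995, -0.1614, 0.0767]
tcp_rot: [-0.195, 3.134, -0.001]
wrist_force: [-4.4, 1.3, 7.2]
width: 0.41
```

jog_arm([
  {"claw": 0.4, "x": 0, "y": 0, "z": 0, "turn": 0},
  {"claw": 0.35, "x": 0, "y": 0, "z": 0, "turn": 0},
  {"claw": 0.35, "x": 0, "y": 0, "z": -0.06, "turn": 0},
  {"claw": 0.35, "x": 0, "y": 0, "z": -0.06, "turn": 0},
  {"claw": 0.35, "x": -0.03, "y": 0, "z": -0.04, "turn": 0},
  {"claw": 0.35, "x": 0, "y": 0, "z": 0, "turn": 0},
  {"claw": 0.35, "x": 0, "y": 0, "z": 0, "turn": 0},
])

```text
time: 15.88
tool_pos: [0.628, -0.1576, 0.233]
tcp_rot: [0.196, -3.134, -0.0]
wrist_force: [-0.2, 0.3, -0.6]
width: 0.652
```

```bash
python3 - <<'E'
from h import *
s=bot.read_state(); p,im=snap('wrist','w11'); 
for a in screws(p,im,.095): print(a)
go(.4652,.2785,.2,168); cv2.imwrite("pics/w11.png",np.clip(im[:,:,::-1]*1.3,0,255).astype('uint8'))
E
```

```text
([280.5, 18.4], [8, 10, 66], [0.4737, -0.177, 0.095])
([403.1, 18.9], [9, 9, 61], [0.4617, -0.0782, 0.095])
([280.1, 76.3], [7, 9, 51], [0.5167, -0.172, 0.095])
([397.3, 76.7], [8, 9, 52], [0.5046, -0.073, 0.095])
([189.7, 119.2], [15, 15, 133], [0.5612, -0.2466, 0.095])
([278.5, 139.1], [8, 9, 61], [0.5683, -0.1669, 0.095])
([390.9, 139.8], [7, 8, 44], [0.5564, -0.0668, 0.095])
([547.6, 179.6], [10, 14, 98], [0.5734, 0.0855, 0.095])
([386.2, 187.4], [7, 8, 41], [0.5993, -0.0616, 0.095])
([543.3, 194.9], [19, 13, 56], [0.5879, 0.0867, 0.095])
([279.6, 200.8], [8, 9, 55], [0.6245, -0.1589, 0.095])
t 15.9 pos [ 0.6272 -0.1574  0.2319] yaw -172.9 w 0.651 F [ 0.8  0.6 -1.1] | shift [0.1066 0.4526 0.0328] len 0.466 turn [(np.float64(-160.9), 'q6 133'), (np.float64(-340.9), 'q6 -47')]
```

View pics/w11.png

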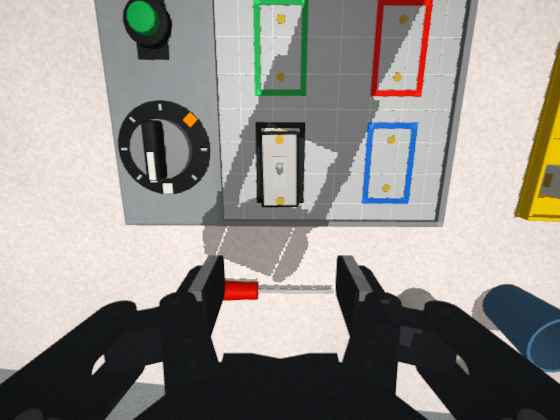

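The black block stands centred in its outline (screws at (278,139) and (280,201)). The dial's white line at (153,165) needs a numeric check against the off mark at (168,188).

```bash
cat >> h.py <<'E'
def dial(p,im,A=(.594,-.285),cons=6.95):
    "white blobs near the dial: pointer line = blob within 30 mm of the axis at z .087"
    h=hsv(im); m=cv2.inRange(h,(0,0,150),(180,70,255)); u=proj(p,[A[0],A[1],.087])[0]
    n,l,s,c=cv2.connectedComponentsWithStats(m)
    for i in range(1,n):
        if s[i,4]<15 or s[i,4]>1500: continue
        ys,xs=np.where(l==i); w=ray(p,np.c_[xs,ys],.087)[:,:2]; d=w.mean(0)-A
        if np.hypot(*d)<.034:
            r=cv2.fitLine((w*1000).astype('float32'),cv2.DIST_L2,0,.01,.01).ravel(); a=np.degrees(np.arctan2(r[1],r[0]))
            print("blob",c[i].round(1),s[i].tolist(),"mid dir %.1f r %.3f"%(np.degrees(np.arctan2(d[1],d[0]))-cons,np.hypot(*d)),"line %.1f mod180"%((a-cons+90)%180-90), "box", [x for x in (cv2.minAreaRect((w*1000).astype('float32'))[1:])])
E
python3 - <<'E'
from h import *
p=bot.camera_params("wrist"); im=cv2.imread("pics/w11.png")[:,:,::-1].copy(); print(proj(p,[[.594,-.285,.087],[.594,-.285,.05]])); dial(p,im)
im=np.load("w1.npy"); import pickle; dial(pickle.load(open("w1.pkl","rb")),im)
g=cv2.imread("pics/w11.png")[110:205,110:215]; print((cv2.cvtColor(g,cv2.COLOR_BGR2GRAY)[30:80:5,20:70:3]))
E
```

```text
[[148.44029616 151.96452795]
 [163.10352717 149.48467405]]
blob [175.9 141.8] [162, 121, 26, 45, 576] mid dir 109.3 r 0.028 line 21.5 mod180 box [(42.06824493408203, 18.23566436767578), 30.465660095214844]
blob [150.9 165.5] [147, 152, 9, 28, 193] mid dir 4.4 r 0.013 line -0.5 mod180 box [(25.205007553100586, 6.444067001342773), 6.891180038452148]
[[120 144 144 144 111  33  36  42  37  11  17  26 149 150 151 153 153]
 [124 144 145 145 142  32  33  41  41  19  16  11 149 149 149 150 151]
 [124 144 144 144 145  29  35  38  41  26  14  13 131 149 150 151 150]
 [ 35 145 142 144 145  28 236 235  52  27  15  14 127 148 149 149 150]
 [ 28 116 144 144 144  58 223 234 122  30  15  15 124 148 149 149 149]
 [ 31  29  99 144 144 102 203 234 176  32  15  18  54 146 147 147 147]
 [ 32  31  31  36 136 124 162 233 218  36  18  15  40 146 146 146 148]
 [104  29  30 162  54  35  44 235 236  37  19  14  10 145 145 124  41]
 [154 153  31  44  28  28  27 127 127  44  58  34  29  28  31  35  34]
 [153 156 156 152  42  33  29  31  30  32  32 211 234 235 144  33  33]]
```

The pointer line is −0.5° from the console x axis, so the dial is at off. Next, the blue block.

jog_arm([
  {"claw": 0.35, "x": 0.0133, "y": 0.0566, "z": 0.004, "turn": 0},
  {"claw": 0.35, "x": 0.0133, "y": 0.0566, "z": 0.004, "turn": 0},
  {"claw": 0.35, "x": 0.0133, "y": 0.0566, "z": 0.004, "turn": 0},
  {"claw": 0.35, "x": 0.0133, "y": 0.0566, "z": 0.004, "turn": 0},
  {"claw": 0.35, "x": 0.0133, "y": 0.0566, "z": 0.004, "turn": 0},
  {"claw": 0.35, "x": 0.0133, "y": 0.0566, "z": 0.004, "turn": 0},
  {"claw": 0.35, "x": 0.0134, "y": 0.0565, "z": 0.004, "turn": 0},
  {"claw": 0.35, "x": 0.0134, "y": 0.0565, "z": 0.004, "turn": 0},
  {"claw": 0.35, "x": 0, "y": 0, "z": 0, "turn": 9.6},
  {"claw": 0.35, "x": 0, "y": 0, "z": 0, "turn": 9.5},
])

```text
time: 17.18
tool_pos: [0.4642, 0.2781, 0.1991]
tcp_rot: [-0.332, -3.12, 0.005]
wrist_force: [0.0, -0.2, 0.3]
width: 0.652
```

jog_arm([
  {"claw": 0.35, "x": 0, "y": 0, "z": 0.01, "turn": 0},
  {"claw": 0.35, "x": 0, "y": 0, "z": 0, "turn": 0},
])

```text
time: 17.42
tool_pos: [0.4649, 0.277, 0.1891]
tcp_rot: [-0.324, -3.121, 0.004]
wrist_force: [-0.2, -0.3, 0.5]
width: 0.652
```

```bash
python3 - <<'E'
from h import *
s=bot.read_state(); p,im=snap('wrist','w12'); print(proj(p,[[.4652,.2785,.05],[.5695,.2815,.05],[.5583,.3828,.05]]).round(0).tolist())
for a in screws(p,im,.05): print(a)
go(.4655,.2790,.0265,168)
E
```

```text
[[283.0, 204.0], [306.0, 299.0], [402.0, 271.0]]
([283.4, 174.9], [8, 9, 56], [0.4377, 0.2847, 0.05])
([282.9, 232.8], [7, 8, 44], [0.4932, 0.2728, 0.05])
([432.6, 252.5], [8, 8, 51], [0.5437, 0.4143, 0.05])
([375.7, 261.3], [8, 8, 50], [0.5417, 0.3579, 0.05])
([282.9, 287.4], [7, 8, 45], [0.5514, 0.2609, 0.05])
([248.7, 313.7], [8, 8, 52], [0.5743, 0.2192, 0.05])
t 17.5 pos [0.4655 0.2772 0.1899] yaw 168.1 w 0.651 F [ 0.6 -0.4 -0.1] | shift [-1.000e-04  2.100e-03  1.634e-01] len 0.163 turn [(np.float64(180.1), 'q6 133'), (np.float64(0.1), 'q6 -47')]
```

Blue hasn't moved. Green has been knocked and is now at about (0.5427,0.3861), yaw 88°. Grasping blue.

jog_arm([
  {"claw": 0.35, "x": 0, "y": 0.002, "z": 0.06, "turn": 0},
  {"claw": 0.35, "x": 0, "y": 0, "z": 0.06, "turn": 0},
  {"claw": 0.35, "x": 0, "y": 0, "z": 0.0434, "turn": 0},
  {"claw": 0.35, "x": 0, "y": 0, "z": 0, "turn": 0},
  {"claw": 1, "x": 0, "y": 0, "z": 0, "turn": 0},
  {"claw": 1, "x": 0, "y": 0, "z": 0, "turn": 0},
  {"claw": 1, "x": 0, "y": 0, "z": 0, "turn": 0},
  {"claw": 1, "x": 0, "y": 0, "z": -0.06, "turn": 0},
  {"claw": 1, "x": 0, "y": 0, "z": -0.06, "turn": 0},
  {"claw": 1, "x": 0, "y": 0, "z": -0.02, "turn": 0},
])

```text
time: 18.73
tool_pos: [0.4699, 0.2818, 0.1747]
tcp_rot: [0.326, 3.116, 0.009]
wrist_force: [0.1, 0.1, -1.8]
width: 0.408
```

```bash
python3 - <<'E'
from h import *
go(.5811,-.0475,.166,186.95)
E
```

```text
t 18.7 pos [0.4699 0.2818 0.1747] yaw 168.0 w 0.408 F [ 0.1  0.1 -1.8] | shift [-0.1769 -0.2991  0.0081] len 0.348 turn [(np.float64(161.1), 'q6 78'), (np.float64(-18.9), 'q6 -102')]
```

jog_arm([
  {"claw": 1, "x": -0.0302, "y": -0.0492, "z": 0, "turn": 0},
  {"claw": 1, "x": -0.0302, "y": -0.0492, "z": 0, "turn": 0},
  {"claw": 1, "x": -0.0302, "y": -0.0492, "z": 0, "turn": 0},
  {"claw": 1, "x": -0.0302, "y": -0.0492, "z": 0, "turn": 0},
  {"claw": 1, "x": -0.0301, "y": -0.0492, "z": 0, "turn": 0},
  {"claw": 1, "x": -0.0301, "y": -0.0493, "z": 0, "turn": 0},
  {"claw": 1, "x": 0, "y": 0, "z": 0, "turn": -9.5},
  {"claw": 1, "x": 0, "y": 0, "z": 0, "turn": -9.4},
  {"claw": 1, "x": 0, "y": 0, "z": 0, "turn": 0},
  {"claw": 1, "x": 0, "y": 0, "z": 0, "turn": 0},
])

```text
time: 19.98
tool_pos: [0.5829, -0.0461, 0.1689]
tcp_rot: [-0.186, 3.135, -0.0]
wrist_force: [-0.2, -0.3, -1.3]
width: 0.411
```

```bash
cat >> h.py <<'E'
def held(name,X,Y,cons=6.95):
    "block in the hand: screws are the two large blobs; shift needed in tool axes to bring it over X,Y"
    s=bot.read_state(); p,im=snap('wrist',name); T=Ro.from_rotvec(s["tcp_rot"]).as_matrix()
    big=[a for a in screws(p,im,.05) if a[1][2]>150 and 180<a[0][1] and 240<a[0][0]<320]; print([b[:2] for b in big])
    uv=[b[0] for b in big[:2]]; zs=s["tool_pos"][2]+.0225; a=ray(p,uv,zs); L=np.hypot(*(a[1]-a[0])[:2]); m=a.mean(0); d=a[1]-a[0]
    print("sep %.4f mid %s yaw %.1f tool z %.4f"%(L,m.round(4),np.degrees(np.arctan2(d[1],d[0])),s["tool_pos"][2]),"shift",(T.T@np.array([X-m[0],Y-m[1],0])).round(4))
E
python3 -c "
from h import *
held('w13',.5811,-.0475); go(.5811,-.0475,.074,186.95)"
```

```text
[([279.7, 223.7], [19, 20, 294]), ([280.2, 339.9], [16, 15, 200])]
sep 0.0566 mid [ 0.58   -0.0471  0.1914] yaw 7.0 tool z 0.1689 shift [-0.001  -0.0005  0.    ]
t 20.0 pos [ 0.5828 -0.046   0.1688] yaw -173.2 w 0.415 F [-0.5 -0.4 -1. ] | shift [ 0.002  -0.0013  0.0948] len 0.095 turn [(np.float64(-180.1), 'q6 78'), (np.float64(-360.1), 'q6 -102')]
```

jog_arm([
  {"claw": 1, "x": -0.001, "y": -0.0005, "z": 0.045, "turn": 0},
  {"claw": 1, "x": 0, "y": 0, "z": 0.03, "turn": 0},
  {"claw": 1, "x": 0, "y": 0, "z": 0.014, "turn": 0},
  {"claw": 1, "x": 0, "y": 0, "z": 0.0055, "turn": 0},
  {"claw": 1, "x": 0, "y": 0, "z": 0, "turn": 0},
  {"claw": 1, "x": 0, "y": 0, "z": 0, "turn": 0},
  {"claw": 0.4, "x": 0, "y": 0, "z": 0, "turn": 0},
  {"claw": 0.35, "x": 0, "y": 0, "z": 0, "turn": 0},
  {"claw": 0.35, "x": 0, "y": 0, "z": -0.06, "turn": 0},
  {"claw": 0.35, "x": 0, "y": 0, "z": -0.06, "turn": 0},
])

```text
time: 21.28
tool_pos: [0.5829, -0.0466, 0.1939]
tcp_rot: [0.19, -3.133, -0.001]
wrist_force: [0.5, -0.5, 1.0]
width: 0.648
```

jog_arm([
  {"claw": 0.35, "x": -0.03, "y": 0, "z": -0.03, "turn": 0},
  {"claw": 0.35, "x": 0, "y": 0, "z": 0, "turn": 0},
  {"claw": 0.35, "x": 0, "y": 0, "z": 0, "turn": 0},
])

```text
time: 21.65
tool_pos: [0.6124, -0.0429, 0.2224]
tcp_rot: [0.19, -3.133, -0.001]
wrist_force: [0.3, -0.6, -0.6]
width: 0.651
```

```bash
python3 - <<'E'
from h import *
p,im=snap('wrist','w14'); 
for a in screws(p,im,.095): print(a)
go(.5695,.2815,.2,226.5); go(.5695,.2815,.2,46.5)
E
```

```text
([152.1, 16.6], [9, 10, 68], [0.472, -0.1612, 0.095])
([279.1, 16.8], [9, 10, 66], [0.4601, -0.0628, 0.095])
([158.0, 76.8], [9, 9, 57], [0.515, -0.156, 0.095])
([278.9, 76.8], [7, 9, 54], [0.503, -0.0577, 0.095])
([68.9, 121.4], [15, 16, 146], [0.5593, -0.2305, 0.095])
([142.7, 141.6], [10, 10, 78], [0.5685, -0.1683, 0.095])
([279.1, 141.3], [9, 9, 62], [0.554, -0.0514, 0.095])
([482.3, 188.3], [9, 8, 56], [0.5726, 0.1352, 0.095])
([151.4, 205.9], [10, 9, 68], [0.6251, -0.1604, 0.095])
([279.4, 205.3], [8, 8, 54], [0.6104, -0.0443, 0.095])
t 21.7 pos [ 0.6118 -0.043   0.2216] yaw -173.1 w 0.650 F [-1.3  0.1  0.3] | shift [0.0027 0.3272 0.0219] len 0.328 turn [(np.float64(-219.6), 'q6 70'), (np.float64(-399.6), 'q6 -110')]
t 21.7 pos [ 0.6118 -0.043   0.2216] yaw -173.1 w 0.650 F [-1.3  0.1  0.3] | shift [0.0027 0.3272 0.0219] len 0.328 turn [(np.float64(-219.6), 'q6 70'), (np.float64(-399.6), 'q6 -110')]
```

jog_arm([
  {"claw": 0.35, "x": 0, "y": 0.0545, "z": 0.003, "turn": 0},
  {"claw": 0.35, "x": 0.0005, "y": 0.0545, "z": 0.003, "turn": 0},
  {"claw": 0.35, "x": 0.0005, "y": 0.0545, "z": 0.003, "turn": 0},
  {"claw": 0.35, "x": 0.0005, "y": 0.0545, "z": 0.003, "turn": 0},
  {"claw": 0.35, "x": 0.0005, "y": 0.0546, "z": 0.003, "turn": 0},
  {"claw": 0.35, "x": 0.0005, "y": 0.0546, "z": 0.003, "turn": -9.9},
  {"claw": 0.35, "x": 0, "y": 0, "z": 0.003, "turn": -9.9},
  {"claw": 0.35, "x": 0, "y": 0, "z": 0.003, "turn": -9.9},
  {"claw": 0.35, "x": 0, "y": 0, "z": 0.003, "turn": -9.9},
  {"claw": 0.35, "x": 0, "y": 0, "z": 0.003, "turn": 0},
])

```text
time: 22.95
tool_pos: [0.5699, 0.2806, 0.1914]
tcp_rot: [1.237, -2.883, 0.0]
wrist_force: [-0.3, -1.0, 0.8]
width: 0.651
```

jog_arm([
  {"claw": 0.35, "x": 0, "y": 0, "z": 0, "turn": 0},
  {"claw": 0.35, "x": 0, "y": 0, "z": 0, "turn": 0},
])

```text
time: 23.2
tool_pos: [0.5714, 0.2812, 0.1935]
tcp_rot: [1.238, -2.887, 0.0]
wrist_force: [0.5, -0.2, 0.0]
width: 0.653
```

```bash
python3 - <<'E'
from h import *
p,im=snap('wrist','w15'); print(proj(p,[[.5888,.3018,.05],[.5504,.261,.05]]).round(0).tolist())
for a in screws(p,im,.05): print(a)
go(.5695,.2815,.0265,226.5)
E
```

```text
[[282.0, 230.0], [281.0, 173.0]]
([184.1, 115.5], [9, 10, 70], [0.5778, 0.1633, 0.05])
([233.2, 158.0], [9, 9, 65], [0.573, 0.2197, 0.05])
([282.3, 173.5], [8, 8, 56], [0.5499, 0.2615, 0.05])
([365.0, 207.8], [28, 26, 78], [0.5146, 0.3411, 0.05])
([282.9, 230.8], [7, 8, 46], [0.5885, 0.3032, 0.05])
([356.4, 237.4], [8, 8, 52], [0.5402, 0.3588, 0.05])
([389.7, 276.1], [8, 7, 45], [0.5423, 0.4155, 0.05])
t 23.2 pos [0.5716 0.2813 0.1938] yaw -133.5 w 0.647 F [ 0.3 -0.  -0.2] | shift [0.0012 0.0016 0.1673] len 0.167 turn [(np.float64(-180.0), 'q6 70'), (np.float64(-360.0), 'q6 -110')]
```

jog_arm([
  {"claw": 0.35, "x": 0.0009, "y": 0.0023, "z": 0.06, "turn": -0.6},
  {"claw": 0.35, "x": 0, "y": 0, "z": 0.06, "turn": 0},
  {"claw": 0.35, "x": 0, "y": 0, "z": 0.047, "turn": 0},
  {"claw": 0.35, "x": 0, "y": 0, "z": 0, "turn": 0},
  {"claw": 1, "x": 0, "y": 0, "z": 0, "turn": 0},
  {"claw": 1, "x": 0, "y": 0, "z": 0, "turn": 0},
  {"claw": 1, "x": 0, "y": 0, "z": 0, "turn": 0},
  {"claw": 1, "x": 0, "y": 0, "z": -0.06, "turn": 0},
  {"claw": 1, "x": 0, "y": 0, "z": -0.06, "turn": 0},
  {"claw": 1, "x": 0, "y": 0, "z": -0.02, "turn": 0},
])

```text
time: 24.5
tool_pos: [0.5725, 0.2838, 0.1737]
tcp_rot: [-1.252, 2.87, 0.0]
wrist_force: [-0.0, 0.8, -1.2]
width: 0.408
```

jog_arm([
  {"claw": 1, "x": 0, "y": 0, "z": 0, "turn": 0},
  {"claw": 1, "x": 0, "y": 0, "z": 0, "turn": 0},
])

```text
time: 24.75
tool_pos: [0.5679, 0.2817, 0.1646]
tcp_rot: [1.255, -2.876, 0.0]
wrist_force: [0.4, 0.4, -1.5]
width: 0.414
```

```bash
python3 - <<'E'
from h import *
go(.4709,-.061,.166,186.95)
E
```

```text
t 24.8 pos [0.5679 0.2817 0.1646] yaw -132.9 w 0.414 F [ 0.4  0.4 -1.5] | shift [ 0.3172 -0.1621 -0.0005] len 0.356 turn [(np.float64(-139.8), 'q6 76'), (np.float64(-319.8), 'q6 -104')]
```

jog_arm([
  {"claw": 1, "x": 0.0529, "y": -0.027, "z": 0, "turn": 0},
  {"claw": 1, "x": 0.0529, "y": -0.027, "z": 0, "turn": 0},
  {"claw": 1, "x": 0.0529, "y": -0.027, "z": 0, "turn": 0},
  {"claw": 1, "x": 0.0529, "y": -0.027, "z": 0, "turn": 0},
  {"claw": 1, "x": 0.0528, "y": -0.027, "z": 0, "turn": 0},
  {"claw": 1, "x": 0.0528, "y": -0.0271, "z": 0, "turn": 0},
  {"claw": 1, "x": 0, "y": 0, "z": 0, "turn": 10.1},
  {"claw": 1, "x": 0, "y": 0, "z": 0, "turn": 10.1},
  {"claw": 1, "x": 0, "y": 0, "z": 0, "turn": 10},
  {"claw": 1, "x": 0, "y": 0, "z": 0, "turn": 10},
])

```text
time: 26.0
tool_pos: [0.4709, -0.0563, 0.1638]
tcp_rot: [0.172, -3.13, 0.008]
wrist_force: [-0.3, 0.2, -1.5]
width: 0.408
```

jog_arm([
  {"claw": 1, "x": 0, "y": 0, "z": 0, "turn": 0},
  {"claw": 1, "x": 0, "y": 0, "z": 0, "turn": 0},
  {"claw": 1, "x": 0, "y": 0, "z": 0, "turn": 0},
])

```text
time: 26.38
tool_pos: [0.4727, -0.0564, 0.1663]
tcp_rot: [0.184, -3.134, 0.009]
wrist_force: [-0.6, 0.1, -1.1]
width: 0.412
```

```bash
python3 -c "
from h import *
held('w16',.4711,-.0610); go(.4711,-.0610,.0743,186.95)"
```

```text
[([280.0, 227.9], [19, 20, 303]), ([279.8, 343.1], [17, 17, 241])]
sep 0.0564 mid [ 0.4716 -0.0571  0.1888] yaw 6.7 tool z 0.1663 shift [ 0.001  -0.0038  0.    ]
t 26.4 pos [ 0.4728 -0.0564  0.1665] yaw -173.3 w 0.409 F [-0.6  0.3 -0.9] | shift [ 0.002  -0.0038  0.0923] len 0.092 turn [(np.float64(-180.3), 'q6 76'), (np.float64(-360.3), 'q6 -104')]
```

jog_arm([
  {"claw": 1, "x": 0.001, "y": -0.0038, "z": 0.045, "turn": 0},
  {"claw": 1, "x": 0, "y": 0, "z": 0.03, "turn": 0},
  {"claw": 1, "x": 0, "y": 0, "z": 0.012, "turn": 0},
  {"claw": 1, "x": 0, "y": 0, "z": 0.005, "turn": 0},
  {"claw": 1, "x": 0, "y": 0, "z": 0, "turn": 0},
  {"claw": 1, "x": 0, "y": 0, "z": 0, "turn": 0},
  {"claw": 0.4, "x": 0, "y": 0, "z": 0, "turn": 0},
  {"claw": 0.35, "x": 0, "y": 0, "z": 0, "turn": 0},
  {"claw": 0.35, "x": 0, "y": 0, "z": -0.06, "turn": 0},
  {"claw": 0.35, "x": 0, "y": 0, "z": -0.06, "turn": 0},
])

```text
time: 27.68
tool_pos: [0.4717, -0.0601, 0.1957]
tcp_rot: [0.181, -3.133, 0.009]
wrist_force: [1.7, 0.7, -0.2]
width: 0.651
```

jog_arm([
  {"claw": 0.35, "x": -0.03, "y": 0, "z": -0.03, "turn": 0},
  {"claw": 0.35, "x": 0, "y": 0, "z": 0, "turn": 0},
  {"claw": 0.35, "x": 0, "y": 0, "z": 0, "turn": 0},
])

```text
time: 28.05
tool_pos: [0.5014, -0.0564, 0.2239]
tcp_rot: [0.182, -3.133, 0.009]
wrist_force: [-0.3, -0.8, -0.8]
width: 0.648
```

```bash
python3 - <<'E'
from h import *
p,im=snap('wrist','w17'); 
for a in screws(p,im,.095): print(a)
go(.5415,.387,.19,92); go(.5415,.387,.19,272)
E
```

```text
([279.3, 142.2], [9, 10, 68], [0.4437, -0.0651, 0.095])
([166.5, 144.3], [8, 8, 50], [0.4568, -0.1627, 0.095])
([171.3, 192.9], [7, 7, 41], [0.4997, -0.1576, 0.095])
([278.8, 205.6], [8, 9, 56], [0.5001, -0.059, 0.095])
([91.0, 229.7], [15, 14, 113], [0.5441, -0.2322, 0.095])
([508.7, 248.4], [20, 27, 289], [0.5161, 0.1632, 0.095])
([441.0, 268.7], [25, 35, 186], [0.5443, 0.1048, 0.095])
([159.0, 262.2], [9, 9, 60], [0.5699, -0.168, 0.095])
([280.1, 261.6], [7, 8, 47], [0.5553, -0.0514, 0.095])
([466.4, 284.5], [8, 8, 45], [0.5579, 0.134, 0.095])
([280.9, 313.1], [7, 8, 44], [0.6118, -0.044, 0.095])
t 28.1 pos [ 0.5007 -0.0564  0.2231] yaw -173.4 w 0.653 F [0.4 0.5 0.5] | shift [-0.0919  0.4358  0.0304] len 0.446 turn [(np.float64(-265.4), 'q6 34')]
t 28.1 pos [ 0.5007 -0.0564  0.2231] yaw -173.4 w 0.653 F [0.4 0.5 0.5] | shift [-0.0919  0.4358  0.0304] len 0.446 turn [(np.float64(-265.4), 'q6 34')]
```

jog_arm([
  {"claw": 0.35, "x": -0.0115, "y": 0.0545, "z": 0.003, "turn": 0},
  {"claw": 0.35, "x": -0.0115, "y": 0.0545, "z": 0.003, "turn": 0},
  {"claw": 0.35, "x": -0.0115, "y": 0.0545, "z": 0.003, "turn": 0},
  {"claw": 0.35, "x": -0.0115, "y": 0.0545, "z": 0.003, "turn": 0},
  {"claw": 0.35, "x": -0.0115, "y": 0.0545, "z": 0.003, "turn": 0},
  {"claw": 0.35, "x": -0.0115, "y": 0.0545, "z": 0.003, "turn": 0},
  {"claw": 0.35, "x": -0.0115, "y": 0.0545, "z": 0.003, "turn": 0},
  {"claw": 0.35, "x": -0.0115, "y": 0.0543, "z": 0.003, "turn": 0},
  {"claw": 0.35, "x": 0, "y": 0, "z": 0, "turn": 9.9},
  {"claw": 0.35, "x": 0, "y": 0, "z": 0, "turn": 9.9},
])

```text
time: 29.35
tool_pos: [0.5415, 0.3866, 0.1949]
tcp_rot: [-0.366, -3.116, 0.016]
wrist_force: [0.5, -0.2, -0.5]
width: 0.649
```

jog_arm([
  {"claw": 0.35, "x": 0, "y": 0, "z": 0, "turn": 9.9},
  {"claw": 0.35, "x": 0, "y": 0, "z": 0, "turn": 9.9},
  {"claw": 0.35, "x": 0, "y": 0, "z": 0, "turn": 9.9},
  {"claw": 0.35, "x": 0, "y": 0, "z": 0, "turn": 9.9},
  {"claw": 0.35, "x": 0, "y": 0, "z": 0, "turn": 9.8},
  {"claw": 0.35, "x": 0, "y": 0, "z": 0, "turn": 9.8},
  {"claw": 0.35, "x": 0, "y": 0, "z": 0, "turn": 9.8},
  {"claw": 0.35, "x": 0, "y": 0, "z": 0, "turn": 9.8},
  {"claw": 0.35, "x": 0, "y": 0, "z": 0, "turn": 0},
  {"claw": 0.35, "x": 0, "y": 0, "z": 0, "turn": 0},
])

```text
time: 30.6
tool_pos: [0.5427, 0.3861, 0.1968]
tcp_rot: [2.254, 2.183, -0.011]
wrist_force: [0.4, 0.2, 0.5]
width: 0.649
```

```bash
python3 - <<'E'
from h import *
p,im=snap('wrist','w18'); print(proj(p,[[.5402,.3588,.05],[.5423,.4155,.05]]).round(0).tolist())
for a in screws(p,im,.05): print(a)
go(.5413,.3872,.0265,87.9)
E
```

```text
[[279.0, 227.0], [279.0, 170.0]]
([279.1, 172.8], [8, 9, 53], [0.5421, 0.4127, 0.05])
([278.7, 229.2], [8, 7, 45], [0.5399, 0.3562, 0.05])
([303.2, 251.5], [15, 14, 68], [0.5642, 0.3312, 0.05])
([289.2, 254.9], [17, 11, 63], [0.5498, 0.3279, 0.05])
([277.8, 258.2], [15, 10, 45], [0.5379, 0.3246, 0.05])
t 30.6 pos [0.5429 0.3863 0.1971] yaw 88.1 w 0.655 F [1.1 0.  0.3] | shift [ 0.002  -0.0012  0.1706] len 0.171 turn [(np.float64(0.2), 'q6 38')]
```

View pics/w18.png

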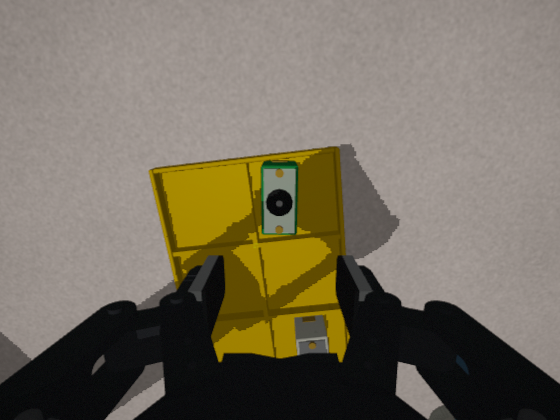

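The green block is upright against the middle wall, centred at (279,201) and aligned with the tool. Grasping it.

jog_arm([
  {"claw": 0.35, "x": -0.001, "y": -0.0018, "z": 0.06, "turn": 0},
  {"claw": 0.35, "x": 0, "y": 0, "z": 0.06, "turn": 0},
  {"claw": 0.35, "x": 0, "y": 0, "z": 0.0505, "turn": 0},
  {"claw": 0.35, "x": 0, "y": 0, "z": 0, "turn": 0},
  {"claw": 1, "x": 0, "y": 0, "z": 0, "turn": 0},
  {"claw": 1, "x": 0, "y": 0, "z": 0, "turn": 0},
  {"claw": 1, "x": 0, "y": 0, "z": 0, "turn": 0},
  {"claw": 1, "x": 0, "y": 0, "z": -0.06, "turn": 0},
  {"claw": 1, "x": 0, "y": 0, "z": -0.06, "turn": 0},
  {"claw": 1, "x": 0, "y": 0, "z": -0.02, "turn": 0},
])

```text
time: 31.9
tool_pos: [0.5445, 0.3877, 0.1746]
tcp_rot: [2.255, 2.179, 0.009]
wrist_force: [0.3, -0.3, 0.4]
width: 0.414
```

jog_arm([
  {"claw": 1, "x": 0, "y": 0, "z": 0, "turn": 0},
  {"claw": 1, "x": 0, "y": 0, "z": 0, "turn": 0},
])

```text
time: 32.15
tool_pos: [0.5401, 0.3847, 0.1651]
tcp_rot: [2.257, 2.181, -0.014]
wrist_force: [1.5, -0.9, -2.0]
width: 0.413
```

```bash
python3 -c "
from h import *
go(.4852,-.1757,.166,6.95)"
```

```text
t 32.1 pos [0.5401 0.3847 0.1651] yaw 88.0 w 0.413 F [ 1.5 -0.9 -2. ] | shift [-0.562  -0.0356  0.0041] len 0.563 turn [(np.float64(81.1), 'q6 63'), (np.float64(-98.9), 'q6 -117')]
```

jog_arm([
  {"claw": 1, "x": -0.0562, "y": -0.0036, "z": -0.002, "turn": 0},
  {"claw": 1, "x": -0.0562, "y": -0.0036, "z": -0.002, "turn": 0},
  {"claw": 1, "x": -0.0562, "y": -0.0036, "z": -0.002, "turn": 0},
  {"claw": 1, "x": -0.0562, "y": -0.0036, "z": -0.002, "turn": 0},
  {"claw": 1, "x": -0.0562, "y": -0.0036, "z": -0.002, "turn": 0},
  {"claw": 1, "x": -0.0562, "y": -0.0036, "z": 0, "turn": 0},
  {"claw": 1, "x": -0.0562, "y": -0.0036, "z": 0, "turn": 0},
  {"claw": 1, "x": -0.0562, "y": -0.0036, "z": 0, "turn": 0},
  {"claw": 1, "x": -0.0562, "y": -0.0036, "z": 0, "turn": 0},
  {"claw": 1, "x": -0.0562, "y": -0.0036, "z": 0, "turn": 0},
])

```text
time: 33.4
tool_pos: [0.484, -0.1757, 0.1781]
tcp_rot: [-2.259, -2.182, 0.011]
wrist_force: [1.9, -0.3, -0.7]
width: 0.409
```

jog_arm([
  {"claw": 1, "x": 0, "y": 0, "z": 0, "turn": 10.1},
  {"claw": 1, "x": 0, "y": 0, "z": 0, "turn": 10.1},
  {"claw": 1, "x": 0, "y": 0, "z": 0, "turn": 10.1},
  {"claw": 1, "x": 0, "y": 0, "z": 0, "turn": 10.1},
  {"claw": 1, "x": 0, "y": 0, "z": 0, "turn": 10.2},
  {"claw": 1, "x": 0, "y": 0, "z": 0, "turn": 10.2},
  {"claw": 1, "x": 0, "y": 0, "z": 0, "turn": 10.2},
  {"claw": 1, "x": 0, "y": 0, "z": 0, "turn": 10.1},
  {"claw": 1, "x": 0, "y": 0, "z": 0, "turn": 0},
  {"claw": 1, "x": 0, "y": 0, "z": 0, "turn": 0},
])

```text
time: 34.65
tool_pos: [0.4853, -0.1743, 0.1795]
tcp_rot: [3.131, 0.194, -0.006]
wrist_force: [-0.4, -0.1, -1.0]
width: 0.412
```

```bash
python3 -c "
from h import *
held('w19',.4852,-.1757); go(.4852,-.1757,.0743,6.95)"
```

```text
[([279.9, 230.6], [19, 20, 285]), ([279.9, 344.8], [17, 17, 233])]
sep 0.0565 mid [ 0.4849 -0.175   0.202 ] yaw -172.9 tool z 0.1795 shift [0.0002 0.0007 0.    ]
t 34.7 pos [ 0.4855 -0.1744  0.1799] yaw 7.1 w 0.410 F [ 0.6  0.4 -1.3] | shift [-1.000e-04  7.000e-04  1.056e-01] len 0.106 turn [(np.float64(0.1), 'q6 63'), (np.float64(-179.9), 'q6 -117')]
```

jog_arm([
  {"claw": 1, "x": 0.0002, "y": 0.0007, "z": 0.05, "turn": 0},
  {"claw": 1, "x": 0, "y": 0, "z": 0.035, "turn": 0},
  {"claw": 1, "x": 0, "y": 0, "z": 0.015, "turn": 0},
  {"claw": 1, "x": 0, "y": 0, "z": 0.0055, "turn": 0},
  {"claw": 1, "x": 0, "y": 0, "z": 0, "turn": 0},
  {"claw": 1, "x": 0, "y": 0, "z": 0, "turn": 0},
  {"claw": 0.4, "x": 0, "y": 0, "z": 0, "turn": 0},
  {"claw": 0.35, "x": 0, "y": 0, "z": 0, "turn": 0},
  {"claw": 0.35, "x": 0, "y": 0, "z": -0.06, "turn": 0},
  {"claw": 0.35, "x": 0, "y": 0, "z": -0.06, "turn": 0},
])

```text
time: 35.95
tool_pos: [0.4858, -0.175, 0.1963]
tcp_rot: [3.131, 0.189, -0.005]
wrist_force: [1.4, -0.0, 0.3]
width: 0.645
```

jog_arm([
  {"claw": 0.35, "x": -0.01, "y": 0.03, "z": -0.06, "turn": 0},
  {"claw": 0.35, "x": 0, "y": 0, "z": 0, "turn": 0},
  {"claw": 0.35, "x": 0, "y": 0, "z": 0, "turn": 0},
])

```text
time: 36.33
tool_pos: [0.4806, -0.2035, 0.2512]
tcp_rot: [3.13, 0.189, -0.001]
wrist_force: [-0.3, 0.9, 0.0]
width: 0.649
```

```bash
python3 - <<'E'
from h import *
p,im=snap('wrist','w20'); 
for a in screws(p,im,.095): print(a)
dial(p,im); go(.594,-.2848,.07,6.95)
h=hsv(im); g=cv2.inRange(h,(45,120,60),(80,255,255)); n,l,s,c=cv2.connectedComponentsWithStats(g)
for i in range(1,n):
    if s[i,4]>150: print("green blob",s[i].tolist(),c[i].round(1),ray(p,c[i],.06)[0].round(4))
E
```

```text
([112.3, 33.5], [10, 10, 80], [0.6101, -0.0426, 0.095])
([246.7, 33.0], [9, 11, 80], [0.6247, -0.1586, 0.095])
([122.0, 102.6], [9, 9, 64], [0.554, -0.0498, 0.095])
([249.5, 102.6], [8, 9, 53], [0.5682, -0.1664, 0.095])
([338.2, 123.3], [14, 14, 113], [0.5599, -0.2509, 0.095])
([251.8, 161.1], [8, 8, 47], [0.5151, -0.1735, 0.095])
([131.0, 163.6], [9, 8, 61], [0.4987, -0.0574, 0.095])
([253.3, 217.1], [8, 7, 43], [0.4589, -0.1805, 0.095])
([137.6, 219.7], [8, 8, 51], [0.4421, -0.0633, 0.095])
blob [379.5  74.2] [376, 59, 8, 31, 182] mid dir 1.5 r 0.014 line 0.1 mod180 box [(25.584157943725586, 5.60566520690918), 6.6954121589660645]
t 36.4 pos [ 0.48   -0.203   0.2499] yaw 6.9 w 0.649 F [ 0.8  0.3 -0.6] | shift [0.1039 0.0941 0.18  ] len 0.228 turn [(np.float64(-0.0), 'q6 57'), (np.float64(-180.0), 'q6 -123')]
green blob [231, 146, 46, 77, 1307] [256.8 176.1] [ 0.4956 -0.1781  0.06  ]
green blob [354, 192, 24, 24, 453] [365.4 204. ] [ 0.4788 -0.303   0.06  ]
```

All four blocks are within about 2.5 mm of their outline centres and the dial is at 0.1°. Now turning the dial 135° counter-clockwise to orange.

jog_arm([
  {"claw": 0.5, "x": 0.0346, "y": 0.0312, "z": 0.02, "turn": 0},
  {"claw": 0.5, "x": 0.0346, "y": 0.0312, "z": 0.02, "turn": 0},
  {"claw": 0.5, "x": 0.0347, "y": 0.0311, "z": 0.02, "turn": 0},
  {"claw": 0.5, "x": 0, "y": 0, "z": 0.05, "turn": 0},
  {"claw": 0.5, "x": 0, "y": 0, "z": 0.02, "turn": 0},
  {"claw": 0.5, "x": 0, "y": 0, "z": 0, "turn": 0},
  {"claw": 0.5, "x": 0, "y": 0, "z": 0, "turn": 0},
])

```text
time: 37.25
tool_pos: [0.5957, -0.2846, 0.1231]
tcp_rot: [3.129, 0.19, 0.001]
wrist_force: [0.4, -0.1, 1.3]
width: 0.502
```

```bash
python3 - <<'E'
from h import *
p,im=snap('wrist','w21'); dial(p,im); go(.594,-.2842,.07,6.95)
E
```

```text
t 37.3 pos [ 0.5962 -0.2849  0.1239] yaw 6.9 w 0.501 F [-0.6  0.3 -0.1] | shift [-0.0021 -0.0014  0.0539] len 0.054 turn [(np.float64(-0.0), 'q6 57'), (np.float64(-180.0), 'q6 -123')]
```

jog_arm([
  {"claw": 0.5, "x": -0.002, "y": -0.001, "z": 0.027, "turn": 0},
  {"claw": 0.5, "x": 0, "y": 0, "z": 0.026, "turn": 0},
  {"claw": 0.5, "x": 0, "y": 0, "z": 0, "turn": 0},
  {"claw": 1, "x": 0, "y": 0, "z": 0, "turn": 0},
  {"claw": 1, "x": 0, "y": 0, "z": 0, "turn": 0},
  {"claw": 1, "x": 0, "y": 0, "z": 0, "turn": 0},
  {"claw": 1, "x": 0, "y": 0, "z": 0, "turn": -9},
  {"claw": 1, "x": 0, "y": 0, "z": 0, "turn": -9},
  {"claw": 1, "x": 0, "y": 0, "z": 0, "turn": -9},
], newtons=30)

```text
time: 38.42
tool_pos: [0.5944, -0.284, 0.0712]
tcp_rot: [2.996, 0.922, 0.0]
wrist_force: [-1.8, 3.9, 5.5]
width: 0.153
```

```bash
python3 -c "
from h import *
go(.594,-.2842,.07,141.95)"
```

```text
t 38.4 pos [ 0.5944 -0.284   0.0712] yaw 34.2 w 0.153 F [-1.8  3.9  5.5] | shift [-0.0005 -0.0001  0.0012] len 0.001 turn [(np.float64(72.3), 'q6 102'), (np.float64(-107.7), 'q6 -78')]
```

jog_arm([
  {"claw": 1, "x": 0, "y": 0, "z": 0, "turn": -9.8},
  {"claw": 1, "x": 0, "y": 0, "z": 0, "turn": -9.8},
  {"claw": 1, "x": 0, "y": 0, "z": 0, "turn": -9.8},
  {"claw": 1, "x": 0, "y": 0, "z": 0, "turn": -9.8},
  {"claw": 1, "x": 0, "y": 0, "z": 0, "turn": -9.8},
  {"claw": 1, "x": 0, "y": 0, "z": 0, "turn": -9.8},
  {"claw": 1, "x": 0, "y": 0, "z": 0, "turn": -9.8},
  {"claw": 1, "x": 0, "y": 0, "z": 0, "turn": -9.8},
  {"claw": 1, "x": 0, "y": 0, "z": 0, "turn": -9.8},
  {"claw": 1, "x": 0, "y": 0, "z": 0, "turn": 0},
])

```text
time: 39.67
tool_pos: [0.5948, -0.2839, 0.0712]
tcp_rot: [1.516, 2.745, -0.006]
wrist_force: [0.7, 4.6, 5.4]
width: 0.153
```

```bash
python3 -c "
from h import *
go(.594,-.2842,.07,141.95)"
```

```text
t 39.7 pos [ 0.5948 -0.2839  0.0712] yaw 122.2 w 0.153 F [0.7 4.6 5.4] | shift [ 0.0002 -0.0009  0.0012] len 0.002 turn [(np.float64(160.2), 'q6 102'), (np.float64(-19.8), 'q6 -78')]
```

jog_arm([
  {"claw": 1, "x": 0, "y": 0, "z": 0, "turn": -9.9},
  {"claw": 1, "x": 0, "y": 0, "z": 0, "turn": -9.9},
  {"claw": 1, "x": 0, "y": 0, "z": 0, "turn": 0},
  {"claw": 1, "x": 0, "y": 0, "z": 0, "turn": 0},
  {"claw": 0.6, "x": 0, "y": 0, "z": 0, "turn": 0},
  {"claw": 0.5, "x": 0, "y": 0, "z": 0, "turn": 0},
  {"claw": 0.5, "x": 0, "y": 0, "z": -0.05, "turn": 0},
  {"claw": 0.5, "x": 0, "y": 0, "z": -0.06, "turn": 0},
  {"claw": 0.5, "x": 0, "y": 0, "z": -0.03, "turn": 0},
  {"claw": 0.5, "x": 0, "y": 0, "z": 0, "turn": 0},
])

```text
time: 40.92
tool_pos: [0.5951, -0.2847, 0.2128]
tcp_rot: [1.022, 2.962, -0.012]
wrist_force: [-0.8, -0.1, -0.3]
width: 0.499
```

```bash
python3 - <<'E'
from h import *
p,im=snap('wrist'); dial(p,im); u=proj(p,[[.594,-.2845,.087],[.478,-.303,.06]]); print(u); go(.4785,-.303,.1,141.95)
cv2.imwrite("pics/w22.png",im[:,:,::-1])
h=hsv(im); g=cv2.inRange(h,(45,120,60),(80,255,255)); n,l,s,c=cv2.connectedComponentsWithStats(g)
for i in range(1,n):
    if s[i,4]>150: print("green blob",s[i].tolist(),c[i].round(1),ray(p,c[i],.06)[0].round(4),ray(p,c[i],.065)[0].round(4))
E
```

```text
blob [280.9 188.4] [278, 176, 7, 27, 178] mid dir 132.9 r 0.015 line -45.7 mod180 box [(5.423917770385742, 23.67272186279297), 51.8372917175293]
[[280.73334147 204.50110027]
 [187.33694835 112.92792676]]
t 41.0 pos [ 0.5936 -0.2839  0.2098] yaw 141.9 w 0.500 F [-0.2  0.9 -0.4] | shift [ 0.0795 -0.0855  0.1098] len 0.160 turn [(np.float64(180.0), 'q6 96'), (np.float64(-0.0), 'q6 -84')]
green blob [249, 0, 107, 85, 1859] [302.6  43.5] [ 0.4977 -0.1852  0.06  ] [ 0.4984 -0.1862  0.065 ]
green blob [174, 98, 30, 30, 721] [188.5 112.4] [ 0.4784 -0.3019  0.06  ] [ 0.4794 -0.3008  0.065 ]
```

View pics/w22.png

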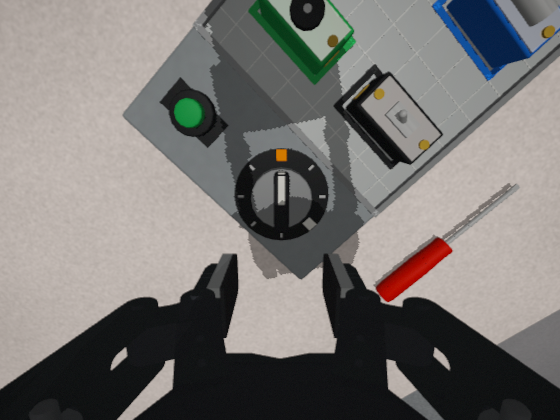

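The dial points at the orange mark (281,155), reading 134.3°. The button is at (188,112), giving (0.479,−0.302). Moving above it with the claw shut.

jog_arm([
  {"claw": 1, "x": 0.0398, "y": -0.0422, "z": 0, "turn": 0},
  {"claw": 1, "x": 0.0399, "y": -0.0422, "z": 0, "turn": 0},
  {"claw": 1, "x": 0, "y": 0, "z": 0.05, "turn": 0},
  {"claw": 1, "x": 0, "y": 0, "z": 0.05, "turn": 0},
  {"claw": 1, "x": 0, "y": 0, "z": 0, "turn": 0},
  {"claw": 1, "x": 0, "y": 0, "z": 0, "turn": 0},
])

```text
time: 41.72
tool_pos: [0.4782, -0.3012, 0.1087]
tcp_rot: [1.025, 2.97, -0.009]
wrist_force: [-0.3, 0.1, 0.0]
width: -0.002
```

jog_arm([
  {"claw": 1, "x": 0, "y": 0, "z": 0.01, "turn": 0},
  {"claw": 1, "x": 0, "y": 0, "z": 0.005, "turn": 0},
  {"claw": 1, "x": 0, "y": 0, "z": 0.005, "turn": 0},
  {"claw": 1, "x": 0, "y": 0, "z": 0, "turn": 0},
])

```text
time: 42.22
tool_pos: [0.4779, -0.3011, 0.0884]
tcp_rot: [1.024, 2.969, -0.009]
wrist_force: [0.2, 0.1, 0.0]
width: 0.0
```

```bash
python3 -c "
from h import *
go(.479,-.302,.08)"
```

```text
t 42.2 pos [ 0.4779 -0.3011  0.0884] yaw 141.9 w 0.000 F [0.2 0.1 0. ] | shift [-0.0014  0.      0.0084] len 0.009 turn []
```

jog_arm([
  {"claw": 1, "x": -0.001, "y": 0, "z": 0.01, "turn": 0},
  {"claw": 1, "x": 0, "y": 0, "z": 0.004, "turn": 0},
  {"claw": 1, "x": 0, "y": 0, "z": 0.002, "turn": 0},
  {"claw": 1, "x": 0, "y": 0, "z": 0, "turn": 0},
])

```text
time: 42.72
tool_pos: [0.4788, -0.302, 0.0725]
tcp_rot: [1.025, 2.969, -0.01]
wrist_force: [-0.2, 0.5, -0.3]
width: 0.003
```

jog_arm([
  {"claw": 1, "x": 0, "y": 0, "z": 0.003, "turn": 0},
  {"claw": 1, "x": 0, "y": 0, "z": 0, "turn": 0},
])

```text
time: 42.98
tool_pos: [0.4792, -0.3022, 0.07]
tcp_rot: [1.024, 2.968, -0.01]
wrist_force: [-0.8, 1.1, 2.5]
width: 0.001
```

jog_arm([
  {"claw": 1, "x": 0, "y": 0, "z": 0.003, "turn": 0},
  {"claw": 1, "x": 0, "y": 0, "z": 0, "turn": 0},
])

```text
time: 43.22
tool_pos: [0.4792, -0.3023, 0.067]
tcp_rot: [1.024, 2.968, -0.01]
wrist_force: [0.4, 0.8, 4.8]
width: 0.001
```

jog_arm([
  {"claw": 1, "x": 0, "y": 0, "z": 0.002, "turn": 0},
  {"claw": 1, "x": 0, "y": 0, "z": 0, "turn": 0},
])

```text
time: 43.48
tool_pos: [0.4793, -0.3023, 0.066]
tcp_rot: [1.024, 2.968, -0.01]
wrist_force: [-1.9, 2.3, 10.1]
width: -0.004
```

The force rose steadily to 5 N and then hit a stiff stop at 10 N, so the button is fully down. Releasing and backing off to check.

jog_arm([
  {"claw": 1, "x": 0, "y": 0, "z": -0.02, "turn": 0},
  {"claw": 1, "x": 0, "y": 0, "z": -0.06, "turn": 0},
  {"claw": 1, "x": 0, "y": 0, "z": -0.06, "turn": 0},
  {"claw": 1, "x": 0.03, "y": -0.05, "z": -0.05, "turn": 0},
  {"claw": 1, "x": 0.03, "y": -0.05, "z": 0, "turn": 0},
  {"claw": 1, "x": 0.03, "y": -0.05, "z": 0, "turn": 0},
  {"claw": 1, "x": 0, "y": -0.05, "z": 0, "turn": 0},
  {"claw": 1, "x": 0, "y": 0, "z": 0, "turn": 0},
  {"claw": 1, "x": 0, "y": 0, "z": 0, "turn": 0},
])

```text
time: 44.6
tool_pos: [0.2949, -0.3986, 0.2455]
tcp_rot: [1.026, 2.969, -0.008]
wrist_force: [0.7, -0.2, -0.4]
width: -0.002
```

```bash
python3 - <<'E'
from h import *
pt,it=snap('top'); p,im=snap('scene'); pw,iw=snap('wrist','w23'); go(.5,-.3,.2)
c=cv2.resize(np.clip(it[170:320,125:455]*1.8,0,255).astype('uint8'),(800,364)); d=cv2.resize(np.clip(im[140:310,90:490]*1.8,0,255).astype('uint8'),(555,236)); b=np.zeros((236,800,3),np.uint8); b[:,:555]=d
cv2.imwrite("pics/f.png",np.vstack([c,b])[:,:,::-1])
dial(pw,iw)
for a in screws(pw,iw,.095): print(a)
E
```

```text
t 44.8 pos [ 0.2958 -0.3981  0.2458] yaw 142.0 w -0.002 F [ 0.6 -0.  -1. ] | shift [-0.1005  0.2032  0.045 ] len 0.231 turn []
blob [520.9 328.6] [518, 320, 7, 18, 52] mid dir 127.7 r 0.013 line -45.0 mod180 box [(3.6981828212738037, 22.651254653930664), 52.006229400634766]
([528.0, 184.5], [17, 12, 75], [0.4302, -0.1998, 0.095])
([503.6, 290.9], [11, 9, 85], [0.5208, -0.2712, 0.095])
```

View pics/f.png

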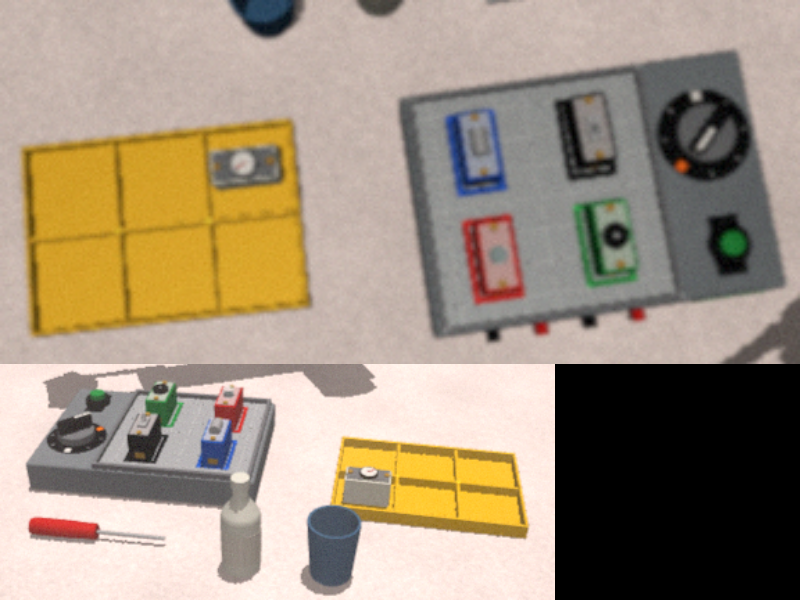

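The final view shows all four blocks on their outlines, the meter in its cell, the pointer at orange (line 135.0°), the button up, and the bystanders in place. Handing in.

```bash
python3 -c "
from h import *
print(bot.finish_job())"
```

```text
the job is handed in; nothing more can be done
None
```

The job is handed in at about 45 s of the 210 s allowed, with every step done. The hand-in reports no verdict, so the results below come from my own camera and force checks.

**What I did:**
- **Dial to off:** I turned it about 9.6° clockwise. It read about 0.17 rad at the start.
- **Meter:** I stood it in the empty tray cell at the far right.
- **Blocks:** I placed black, blue, red and green on their outlines. Green was knocked aside in the tray partway through, so I re-measured it before grasping it.
- **Dial to orange:** I turned it 135° counter-clockwise in a single grip.
- **Start button:** I pressed it until the force rose steadily to about 5 N and then met a hard stop at about 10 N. Then I let it go.

**Last checks:**
- **Blocks:** All four were within about 2.5 mm of their outline centres, and close to square (black about 1° off). I measured this before the second dial turn. The final pictures show them still there, but I did not measure them again.
- **Dial:** It was about 0.1° from off just before the second turn. After the press, the pointer line read 135.0°.
- **Button, meter and bystanders:** By eye in the final pictures, the button looks up, the meter stands in its cell, and the bottle, cup and screwdriver look untouched. I did not measure these.

**Disagreements:** The wrist camera and the tool position reading differed by up to about 5 mm while a block was in the gripper. I placed by the camera, and its later readings bore that out. In the last dial check, the pointer's mid-point gave about 128° where its line gave 135.0°. I went by the line, because the mid-point depends on the assumed axis position.

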